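# Put the slicker brush away and clip the bin's front cover on

### The arm

A 6-joint arm with a two-finger parallel gripper is mounted at the origin on the work surface. World frame = base frame: x ahead of the robot, y to its left, z up, the work surface at z = 0. Lengths are in m, angles in rad, forces in N, time in s.
With the tool pointing down it reaches from about 0.425 to 0.925 m from the base axis. Payload 12.5 kg.
Tool frame: the origin (TCP) lies at the very end of the fingers, on their centre line; the grasp point (between the pads) lies 19 mm behind it; z points along the fingers, y is the direction in which the jaws open and shut (so a half turn about z gives the same grasp; the last joint's range is limited). The gripper opens to 85 mm and grips with 20 to 120 N. Pads are 22 mm wide; open, the fingers measure 114 mm over their backs; the gripper's body (76 mm by 85 mm) begins 54 mm behind the grasp point. The pads swing forward as they close: fully open they stand 13 mm farther back than shut.
Start: joints at [-1.253, 0.491, 1.559, -0, 1.092, -0.106], TCP at [0.257, -0.57, 0.231] pointing down, gripper open.
Joint ranges: [-3.1, 3.1], [-0.84, 2.19], [0.05, 2.79], [-1.13, 4.28], [0.06, 2.93], [-2.69, 2.69]. Speed limits (rad/s): [2.22, 2.22, 2.79, 3.14, 3.14, 3.14].

### API

Orientations are given as a unit quaternion [w, x, y, z].
In Python, from rig import sense, optics, job gives the robot as it stands.
- The arm moves only by the tool apply_moves, never from a script. Its argument "rows" is a list of rows, each an object of numbers: "dx", "dy", "dz": the shift along the tool's x, y, z in units of 200 mm (1.0 is 200 mm); "rx", "ry", "rz": the turn, a rotation vector about the tool's x, y, z in units of 90 degrees (1.0 is 90 degrees); "gripper": the opening, from 0 (shut) to 1 (fully open). In form: [{"dx": .., "dy": .., "dz": .., "rx": .., "ry": .., "rz": .., "gripper": ..}, ...]. A call has 1 to 20 rows; each row is the pose to reach, as a shift and turn from the pose measured when the call began, along the tool's axes at that moment; what a row does not reach only later rows make up. A row lasts 1/8 s, in which the tool goes at most 62.5 mm and 10.7 degrees, less where a joint would pass 70% of its speed; a pose out of reach is approached as far as the arm can. A call with a number of a shift or a turn outside -1 to 1 is refused whole. A call with a gripper value outside its range is refused whole. The fingers move at their own pace and stop on an object; the grip force is fixed at half the most. Time passes only in rows, so rows that repeat a pose let the fingers close. It gives the time, the measured TCP pose, the force and the opening at its end, in the units of the state.
- sense(): the state, without advancing time (a new reading comes with each control period).
- optics.read_camera(name): name is "side" or "top" or "wrist"; returns a dict with "color" (480x640x3 uint8, blue, green, red), "range_z" (480x640 float32, m along the optical axis (not along the pixel's ray), 0 where there is no reading), "fx", "fy", "cx", "cy" (pixels), "T" (4x4, takes a point from camera to world coordinates). Camera axes: x right, y down, z forward; pixel columns grow to the right and rows downward; lengths in m; the calibration is good to about 2 mm. A picture is of the moment at which its call begins.
- job.job_done(): hands the job in, once; it reports no verdict.
The state is a dict: "time_s": time; "joint_pos": joint angles; "joint_vel": joint speeds; "joint_torque": joint torques, N m; "tool_pos": TCP position; "orientation": TCP orientation; "ft_force": force on the tool from outside, world axes, zero at the start; "wrist_torque": the same for the moment, N m; "gripper_width": opening from 0.0 (shut) to 1.0 (fully open).
Only numpy, scipy, OpenCV 4.12 (cv2) and the standard library are available. Lean on these libraries where they do the work, as an engineer would, in place of code of your own. Each camera call takes 0.05 s, during which the arm holds its last target.

### The job

Put the red slicker brush away in the lower bin through its open sloping front, and then close the bin: fit the clear cover over the sloping front, handle outward, with both of its holes over the two steel dowels, and push it fully home so that it lies flat on the rim and both spring clips have snapped over its edges. Let go of everything, and leave the bowl, the rake comb and the orange bath brush where they are.

Things in the scene. Friction and masses are not known exactly. Their poses are not given: they have to be found in the camera images.
- bin: Two tiers of clear acrylic bins fixed to the bench as one piece, 243 mm deep (x), 168 wide (y), 212 high. Origin: centre of the underside; z up, x from the sloping front to the back. Lower bin: inside 237 x 162 mm, floor 4 mm thick, front wall 38 mm high; from there its mouth slopes back and up at 35 degrees to a flat roof, 127 mm above the bench, over the rear 120 mm.
- upper_tier (a point): Centre of the upper tier's floor (the lower bin's roof), 127 mm above the bench and 75 mm behind the bin's origin. The tier is an open tray 92 mm deep (x) and 168 mm wide; its front wall, 40 mm high, stands 30 mm behind the bin's origin, its back wall is 85 mm high.
- rim: Flat whitish rim round the lower bin's sloping mouth, fixed to it, 150 (x) by 206 mm (y), 5 thick; opening 126 x 160 mm. Origin: mouth centre on the rim's outer face, the cover's seat; 60 mm in front of the bin's origin, 85 mm above the bench. x points up the slope (35 degrees above level), y as the bin's y, z out of the mouth, square to the rim, leaning 35 degrees from vertical to the front.
- dowel_left (a point): Tip of the steel dowel at the rim's x = 0, y = +89 mm: diameter 8 mm, standing 24 mm out of the rim's face along the rim's z, the last 4 mm tapering to 3 mm diameter.
- dowel_right (a point): Tip of the like dowel at the rim's x = 0, y = -89 mm.
- clip_left (a joint): Angle of the spring clip at the rim's +y side (x = 0, y = 106 mm, 36 mm long in x, 28 mm tall): 0 at rest, grows as it is bent outward. Its flared tip guides the cover's edge from about 18 mm out; its nose then stands 3.5 mm over the seated cover's edge. The entering cover bends it to about 0.13; it snaps back below 0.05. Pushing past both clips takes some 5 to 15 N along -z of the rim.
- clip_right (a joint): Angle of the like clip at the rim's -y side.
- cover: Loose front cover: bluish clear acrylic plate 146 (x) by 200 mm (y), 5 mm thick, about 210 g, blue handle; it lies on the bench, handle up. Origin: centre of the underside, z to the handle side. Alike after a half turn about z, so either way up on the slope is right. Fully home, its origin lies on the rim's origin and its axes on the rim's, or a half turn about z from them.
- cover_pull (a point): Centre of the handle's bar, 31 mm above the cover's underside. Bar 80 mm along x, 14 mm wide (y), 14 mm tall, on two posts 68 mm apart; free space under it 12 mm. To be pinched across y.
- cover_hole_left (a point): Through hole of 11 mm diameter at y = +89 mm of the cover, on its underside.
- cover_hole_right (a point): The like hole at y = -89 mm of the cover.
- slicker: Red slicker brush, 134 mm long (x from -67 to +67 mm), lying on its back, pins up, about 110 g. Origin: mid length on the underside. Head 60 x 48 mm at the +x end, 24 mm thick with the pins; handle 80 mm long, 22 wide (y), 22 tall, toward -x. It passes the mouth lying along the rim's y; let go some 40 mm inside the mouth, it drops the last few cm to the bin's floor.
- slicker_grip (a point): Grip point in the middle of the handle's thickness, 11 mm above the underside and 12 mm from the origin toward -x, near the centre of mass. To be pinched across y (22 mm).
- bath_brush: Orange bath brush, 116 x 60 mm, 51 mm tall with its loop handle, lying in the upper tier. Origin: centre of the underside. To be left alone.
- rake_comb: Stainless rake comb lying on the bench, 175 mm long (x), head 100 mm wide (y). Origin: on the bench under its middle. To be left alone.
- bowl: Grey ceramic bowl, 140 mm diameter, 55 mm high. Origin: centre of the underside. To be left alone.
Mind the look-alikes: they are no part of the job. Of the things like the slicker, leave any that is turquoise; of the rest the larger one is meant.

How it is judged:
By the outcome, as a careful person would: the job done as asked, in the order asked, and still so for the second after the job is handed in, with the robot touching nothing.
It also fails if it takes over 72 s, if anything falls off the work surface, if the arm or the gripper's body presses on something with over 40 N, if the wrist force passes 120 N, or if a joint passes its speed limit or range.

## Working session

There is one attempt and no reset: what is moved stays moved. The work goes in short steps, Python scripts to look and compute and a tool call to move; the robot and the scene stay as the last step left them, time stands still between calls to the robot, and variables do not carry over. Pictures are saved under pics/ and viewed, and the job is handed in when it is done.

Besides the shell and the picture viewer there is one more tool, called after "Emit:" as name([rows], argument=value, ...), one row to a line, values as JSON. apply_moves: Moves the arm, as the interface text tells. Shifts and turns lie within -1 to 1; 1 stands for 200 mm of shift or 90 degrees of turn. Its arguments: {"type":"object","properties":{"rows":{"type":"array","items":{"type":"object","properties":{"dx":{"type":"number","minimum":-1,"maximum":1},"dy":{"type":"number","minimum":-1,"maximum":1},"dz":{"type":"number","minimum":-1,"maximum":1},"rx":{"type":"number","minimum":-1,"maximum":1},"ry":{"type":"number","minimum":-1,"maximum":1},"rz":{"type":"number","minimum":-1,"maximum":1},"gripper":{"type":"number"}}}}},"required":["rows"]}

```bash
ls; mkdir -p pics
cat > h.py <<'E'
import sys; sys.path.insert(0,'.')
from rig import sense, optics, job
import numpy as np, cv2, pickle
def shot(n,tag):
    d=optics.read_camera(n); cv2.imwrite(f'pics/{tag}.png',d['color']); pickle.dump(d,open(f'pics/{tag}.pkl','wb')); return d
def load(tag): return pickle.load(open(f'pics/{tag}.pkl','rb'))
def ray(d,u,v):
    r=d['T'][:3,:3]@np.array([(u-d['cx'])/d['fx'],(v-d['cy'])/d['fy'],1]); return d['T'][:3,3],r
def plane(d,u,v,z):
    o,r=ray(d,u,v); return o+r*(z-o[2])/r[2]
def pt(d,u,v):
    o,r=ray(d,u,v); return o+r*d['range_z'][int(round(v)),int(round(u))]
def proj(d,p):
    q=np.linalg.inv(d['T'])@np.append(p,1); return np.array([q[0]/q[2]*d['fx']+d['cx'],q[1]/q[2]*d['fy']+d['cy']])
E
python3 - <<'E'
from h import *
for n in ['side','top','wrist']:
    d=shot(n,n+'0'); print(n,d['T'].round(3).tolist(),d['fx'],d['cx'])
s=sense();print(s)
E
```

```text
pics
side [[-0.85, -0.324, 0.415, 0.079], [-0.526, 0.499, -0.689, 0.742], [0.016, -0.804, -0.595, 0.712], [0.0, 0.0, 0.0, 1.0]] 433.8031400140617 324.36733372328297
top [[0.02, -0.975, 0.223, 0.183], [-1.0, -0.02, 0.001, 0.008], [0.004, -0.223, -0.975, 1.659], [0.0, 0.0, 0.0, 1.0]] 563.6097745520427 310.2793618312321
wrist [[0.411, -0.864, -0.291, 0.331], [-0.912, -0.39, -0.13, -0.537], [-0.001, 0.319, -0.948, 0.373], [0.0, 0.0, 0.0, 1.0]] 339.5229067368069 318.5774151950207
{'time_s': 0.15, 'joint_pos': array([-1.25260250e+00,  4.91433087e-01,  1.55932730e+00, -1.60796534e-05,
        1.09166500e+00, -1.05593910e-01]), 'joint_vel': array([ 0.00105977, -0.00035325, -0.00291771,  0.0027516 , -0.00030094,
        0.00176508]), 'joint_torque': array([ 1.93517211e-03, -6.18706369e+01, -2.61690760e+01, -9.78753087e-05,
        3.20692314e-03,  2.35882345e-05]), 'tool_pos': array([ 0.25697972, -0.56954645,  0.23084838]), 'orientation': array([-4.13259846e-04,  9.77633501e-01,  2.10315394e-01, -5.12691732e-05]), 'ft_force': array([ 0.33465858, -0.27510331,  0.32602773]), 'wrist_torque': array([ 0.01518093, -0.02766525, -0.00881307]), 'gripper_width': 1.0027529016908223}
```

View pics/top0.png

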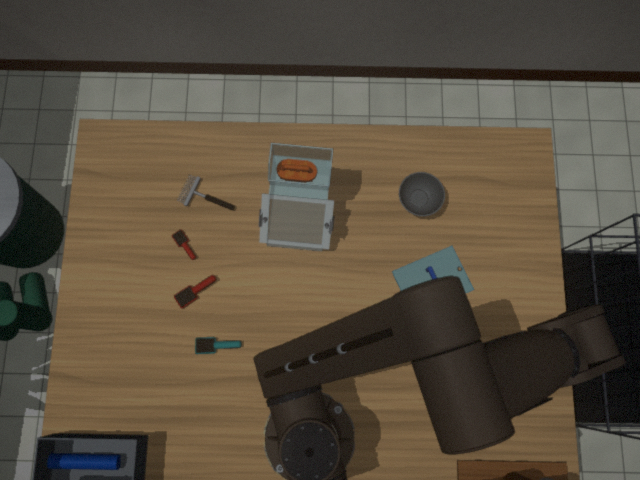

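View pics/side0.png

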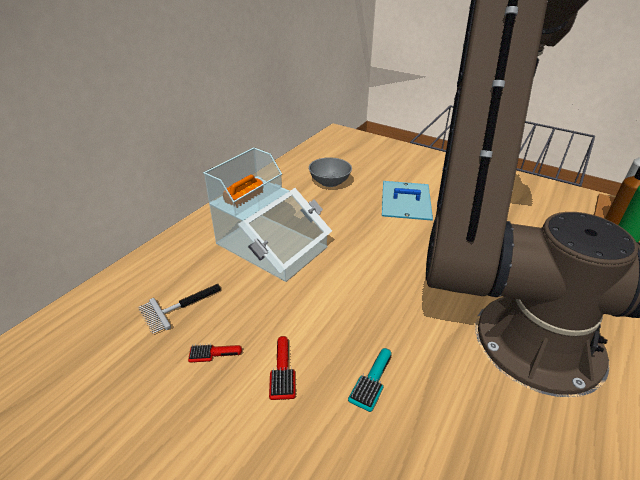

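View pics/wrist0.png

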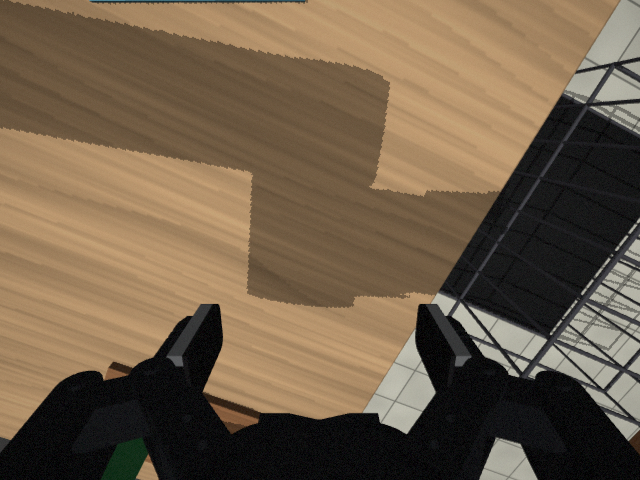

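Top view: the big red slicker is near (195,291), the small red one at (184,244), the turquoise one at (217,345), the rim at (297,221), and the cover at (432,270), partly under the arm. The side view shows all of them clearly. Next I'll measure them.

```bash
cat > m.py <<'E'
from h import *
def blobs(d,mask,minA=40):
    n,l,st,c=cv2.connectedComponentsWithStats(mask.astype(np.uint8))
    return [(st[i].tolist(),l==i) for i in range(1,n) if st[i][4]>=minA]
def cloud(d,m):
    v,u=np.nonzero(m&(d['range_z']>0)); z=d['range_z'][v,u]
    P=np.stack([(u-d['cx'])/d['fx']*z,(v-d['cy'])/d['fy']*z,z],1)
    return P@d['T'][:3,:3].T+d['T'][:3,3]
if __name__=='__main__':
  for t in ['top0','side0']:
    d=load(t); hsv=cv2.cvtColor(d['color'],cv2.COLOR_BGR2HSV); H,S,V=cv2.split(hsv)
    for nm,m in [('red',((H<6)|(H>172))&(S>150)&(V>60)),('blue',(H>105)&(H<125)&(S>150)),('cover',(H>85)&(H<105)&(S>50)&(V>90)),('or',(H>7)&(H<16)&(S>200))]:
        for st,b in blobs(d,m,25):
            P=cloud(d,b); 
            if len(P)<10: continue
            print(t,nm,st,'med',np.median(P,0).round(4),'z',np.percentile(P[:,2],[5,95]).round(3))
            r=cv2.minAreaRect((P[:,:2]*1000).astype(np.float32)); print('   rect',np.round(r[0],1),np.round(r[1],1),round(r[2],1))
E
python3 m.py
python3 - <<'E'
from h import *
d=load('side0');i=d['color'][120:430,120:460];cv2.imwrite('pics/c1.png',cv2.resize(i[60:170,70:220],None,fx=5,fy=5,interpolation=cv2.INTER_CUBIC))
cv2.imwrite('pics/c2.png',cv2.resize(d['color'][165:235,360:450],None,fx=7,fy=7,interpolation=cv2.INTER_CUBIC))
E
```

```text
top0 red [181, 242, 15, 17, 78] med [0.5218 0.3726 0.0159] z [0.009 0.023]
   rect [521.1 372.6] [58.5 14. ] 39.9
top0 red [192, 276, 23, 18, 134] med [0.4209 0.3217 0.0211] z [0.015 0.028]
   rect [420.9 319.8] [17.1 72.4] 35.8
top0 blue [428, 267, 8, 12, 36] med [ 0.4645 -0.3446  0.037 ] z [0.033 0.043]
   rect [ 465.8 -345.7] [32.8 10.1] 26.0
top0 blue [46, 452, 74, 18, 1072] med [-0.0704  0.6128  0.0371] z [0.026 0.045]
   rect [-72.5 615.3] [190.4  42.1] 89.1
top0 cover [393, 246, 80, 46, 1436] med [ 0.4796 -0.3601  0.0046] z [-0.002  0.011]
   rect [ 448.6 -354.3] [142.3 200.6] 24.5
top0 cover [215, 343, 24, 4, 63] med [0.2473 0.2451 0.0216] z [0.015 0.029]
   rect [247.9 242.7] [ 8.6 65.6] 1.5
side0 red [277, 336, 11, 35, 341] med [0.4208 0.3246 0.0191] z [0.014 0.022]
   rect [423.8 320.7] [19.9 77.3] 35.8
side0 red [188, 346, 54, 16, 324] med [0.5327 0.3816 0.0125] z [0.003 0.017]
   rect [541.8 384.5] [102.6  32.4] 46.6
side0 red [269, 370, 26, 30, 208] med [0.3755 0.3869 0.0086] z [0.004 0.012]
   rect [386.2 373.8] [45.7 57. ] 35.0
side0 blue [394, 188, 27, 13, 176] med [ 0.4505 -0.3528  0.031 ] z [0.009 0.038]
   rect [ 450.5 -355. ] [78.4 17. ] 25.1
side0 cover [382, 181, 51, 39, 1523] med [ 0.4436 -0.3353  0.0036] z [0.001 0.006]
   rect [ 450.9 -356.7] [145.4 208.2] 24.7
side0 cover [368, 348, 23, 33, 362] med [0.25   0.2478 0.0193] z [0.015 0.022]
   rect [250.7 243.5] [21.  77.6] 2.9
side0 cover [348, 385, 35, 26, 165] med [0.2338 0.3313 0.0087] z [0.004 0.011]
   rect [235.3 316.1] [69.1 37.4] 51.1
side0 or [227, 175, 35, 25, 395] med [0.7293 0.0556 0.1548] z [0.152 0.176]
   rect [724.7  49.8] [92.4 57.5] 63.7
side0 or [606, 177, 33, 47, 463] med [-0.0928 -0.534   0.0926] z [0.028 0.149]
   rect [ -178.4 -1408. ] [1779.9   34.5] 84.3
```

View pics/c1.png

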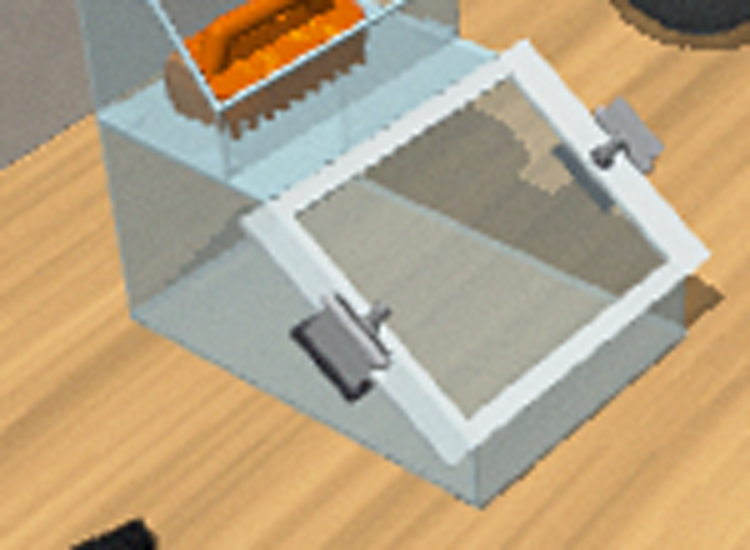

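View pics/c2.png

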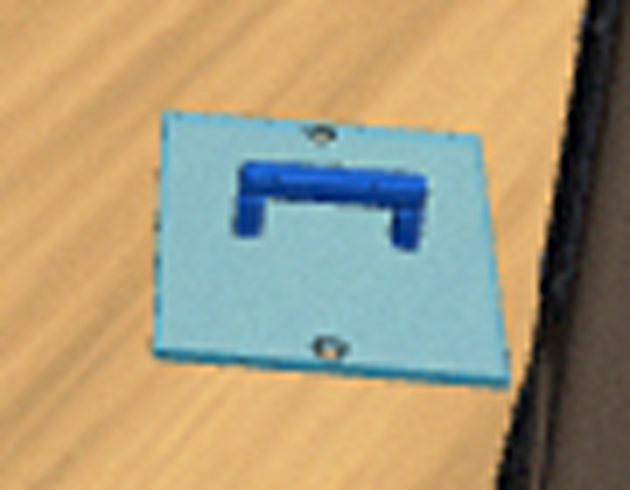

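Run:
```python
from m import *
a=np.radians(35)
for t,(u0,u1,v0,v1) in {'side0':(235,335,185,270),'top0':(255,340,190,255)}.items():
    d=load(t); H,S,V=cv2.split(cv2.cvtColor(d['color'],cv2.COLOR_BGR2HSV))
    m=np.zeros(H.shape,bool); m[v0:v1,u0:u1]=True
    m&=(S<40)&(V>(190 if t=='side0' else 130))
    bs=blobs(d,m,80)
    st,b=max(bs,key=lambda x:x[0][4]); P=cloud(d,b); 
    for k in range(4):
        c=P.mean(0); n=np.linalg.svd(P-c)[2][2]; n*=np.sign(n[2]); r=(P-c)@n; P=P[abs(r)<(0.01 if k<1 else .005)]
    print(t,st,len(P),'n',n.round(3),'tilt',np.degrees(np.arccos(n[2])).round(1),'az',np.degrees(np.arctan2(n[1],n[0])).round(2),'res',r.std().round(4))
    e2=np.cross(n,[0,0,0]) 
    y=np.cross([0,0,1],n); y/=np.linalg.norm(y); 
    y=-y if y[1]<0 else y; x=np.cross(y,n)
    q=np.stack([(P-c)@x,(P-c)@y],1)
    rr=cv2.minAreaRect((q*1000).astype(np.float32)); print(rr)
    cc=c+x*rr[0][0]/1000+y*rr[0][1]/1000; print('centre',cc.round(4),x.round(3),y.round(3))
    cv2.imwrite('pics/m_'+t+'.png',b.astype(np.uint8)*255)
d=load('top0');cv2.imwrite('pics/c3.png',cv2.resize(d['color'][135:260,250:350],None,fx=6,fy=6,interpolation=cv2.INTER_CUBIC)[:600])
```

```text
side0 [239, 188, 93, 82, 1330] 1285 n [-0.571  0.045  0.82 ] tilt 34.9 az 175.45 res 0.0016
((1.4492645263671875, -5.9349822998046875), (155.2230224609375, 210.39337158203125), 0.4708399176597595)
centre [0.6021 0.0503 0.0847] [ 0.817 -0.065  0.573] [ 0.079  0.997 -0.   ]Traceback (most recent call last):
  File "<stdin>", line 8, in <module>
ValueError: max() iterable argument is empty
```

View pics/m_side0.png

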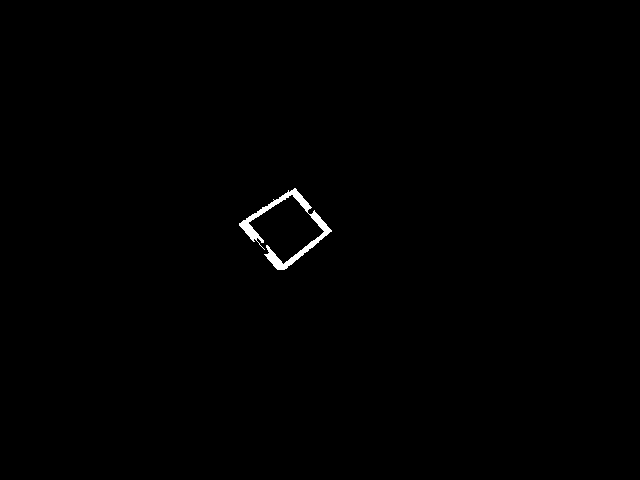

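```bash
cat > g.py <<'E'
from h import *
from scipy.spatial.transform import Rotation as Ro
def cur():
    s=sense(); q=s['orientation']; return np.array(s['tool_pos']),Ro.from_quat([q[1],q[2],q[3],q[0]])
def down(az):
    a=np.radians(az); x=np.array([np.cos(a),np.sin(a),0]); z=np.array([0,0,-1.]); return Ro.from_matrix(np.stack([x,np.cross(z,x),z],1))
def xz(x,z):
    z=z/np.linalg.norm(z); x=x-z*(x@z); x/=np.linalg.norm(x); return Ro.from_matrix(np.stack([x,np.cross(z,x),z],1))
def go(p,R,name=''):
    p0,R0=cur(); d=R0.inv().apply(np.array(p)-p0); r=(R0.inv()*R).as_rotvec()
    print(name,'d',(d/.2).round(4),'r',(r/(np.pi/2)).round(4),'rows',round(max(np.linalg.norm(d)/.0625,np.degrees(np.linalg.norm(r))/10.7),1))
def st():
    s=sense(); p,R=cur(); M=R.as_matrix(); print('t',round(s['time_s'],2),'p',p.round(4),'x',M[:,0].round(4),'z',M[:,2].round(4),'q',np.round(s['joint_pos'],2),'f',np.round(s['ft_force'],1),'w',round(s['gripper_width'],3))
# rim estimate
C=np.array([.6021,.0503,.0847]); YAW=np.radians(-4.55)
def rimaxes(yaw=None):
    y=YAW if yaw is None else yaw; a=np.radians(35)
    X=np.array([np.cos(y)*np.cos(a),np.sin(y)*np.cos(a),np.sin(a)]); Y=np.array([-np.sin(y),np.cos(y),0]); return X,Y,np.cross(X,Y)
E
python3 -c "
from g import *
go([.42,-.1,.27],down(75),'A')
go([.414,.332,.2],down(110),'B')"
```

```text
A d [ 1.7084 -1.805  -0.1941] r [-5.000e-04 -3.000e-04 -5.635e-01] rows 8.0
B d [ 2.5693 -3.786   0.1576] r [-4.000e-04 -4.000e-04 -9.524e-01] rows 14.7
```

Emit:
apply_moves([
  {"dx": 0.3, "dy": -0.25, "dz": -0.1, "rz": -0.1, "gripper": 1},
  {"dx": 0.6, "dy": -0.5, "dz": -0.1, "rz": -0.2, "gripper": 1},
  {"dx": 0.85, "dy": -0.75, "dz": -0.1, "rz": -0.3, "gripper": 1},
  {"dx": 1, "dy": -1, "dz": -0.1, "rz": -0.4, "gripper": 1},
  {"dx": 1, "dy": -1, "dz": -0.1, "rz": -0.5, "gripper": 1},
  {"dx": 1, "dy": -1, "dz": -0.1, "rz": -0.5, "gripper": 1},
])

```text
validation failed for argument at $.ro...
```

```bash
python3 -c "
from g import *
st()
go([.44,-.12,.24],down(90),'A')
go([.44,.05,.24],down(105),'A2')
go([.414,.332,.2],down(125.8),'B')"
```

```text
t 0.15 p [ 0.257  -0.5695  0.2308] x [9.115e-01 4.112e-01 1.000e-04] z [-3.e-04  8.e-04 -1.e+00] q [-1.25  0.49  1.56 -0.    1.09 -0.11] f [ 0.3 -0.3  0.3] w 1.003
A d [ 1.7585 -1.6726 -0.0442] r [-4.000e-04 -3.000e-04 -7.302e-01] rows 7.8
A2 d [ 2.108  -2.4474 -0.0436] r [-4.000e-04 -4.000e-04 -8.969e-01] rows 10.3
B d [ 2.5693 -3.786   0.1576] r [-3.000e-04 -5.000e-04 -1.128e+00] rows 14.7
```

Emit:
apply_moves([
  {"dx": 0.3, "dy": -0.25, "dz": -0.1, "rx": 0.0, "ry": 0.0, "rz": -0.1, "gripper": 1.0},
  {"dx": 0.6, "dy": -0.5, "dz": -0.1, "rx": 0.0, "ry": 0.0, "rz": -0.2, "gripper": 1.0},
  {"dx": 0.85, "dy": -0.75, "dz": -0.1, "rx": 0.0, "ry": 0.0, "rz": -0.3, "gripper": 1.0},
  {"dx": 0.99, "dy": -0.99, "dz": -0.1, "rx": 0.0, "ry": 0.0, "rz": -0.4, "gripper": 1.0},
  {"dx": 0.99, "dy": -0.99, "dz": -0.1, "rx": 0.0, "ry": 0.0, "rz": -0.5, "gripper": 1.0},
])

```text
time_s: 0.78
tool_pos: [0.3562, -0.305, 0.2511]
orientation: [-0.001, 0.821, 0.571, 0.0]
ft_force: [0.4, -0.7, 0.4]
gripper_width: 1.0
```

```bash
python3 -c "
from g import *
st()
go([.43,-.13,.24],down(95),'A')
go([.44,.05,.24],down(110),'A2')"
```

```text
t 0.78 p [ 0.3562 -0.305   0.2511] x [0.3475 0.9377 0.001 ] z [-4.0e-04  1.2e-03 -1.0e+00] q [-0.85  0.25  1.9   0.    1.   -0.49] f [ 0.4 -0.7  0.4] w 1.0
A d [0.9485 0.0418 0.0565] r [-0.0003 -0.0007 -0.2815] rows 3.0
A2 d [ 1.8098 -0.224   0.0576] r [-2.000e-04 -8.000e-04 -4.481e-01] rows 5.8
```

Emit:
apply_moves([
  {"dx": 0.3, "dy": 0.01, "dz": 0.0, "rx": 0.0, "ry": 0.0, "rz": -0.1, "gripper": 1.0},
  {"dx": 0.6, "dy": 0.02, "dz": 0.05, "rx": 0.0, "ry": 0.0, "rz": -0.2, "gripper": 1.0},
  {"dx": 0.9, "dy": 0.03, "dz": 0.05, "rx": 0.0, "ry": 0.0, "rz": -0.3, "gripper": 1.0},
  {"dx": 1.0, "dy": 0.02, "dz": 0.05, "rx": 0.0, "ry": 0.0, "rz": -0.4, "gripper": 1.0},
])

```text
time_s: 1.27
tool_pos: [0.43, -0.1162, 0.2412]
orientation: [-0.001, 0.601, 0.799, 0.0]
ft_force: [-0.7, 0.2, 0.7]
gripper_width: 1.0
```

```bash
python3 -c "
from g import *
st()
go([.44,.05,.24],down(115),'A')
go([.414,.332,.2],down(125.8),'B')"
```

```text
t 1.27 p [ 0.43   -0.1162  0.2412] x [-0.2779  0.9606  0.0015] z [-6.0e-04  1.4e-03 -1.0e+00] q [-0.41  0.22  1.96  0.    0.96 -0.7 ] f [-0.7  0.2  0.7] w 1.0
A d [0.7844 0.2789 0.0073] r [-0.     -0.001  -0.0985] rows 2.7
B d [2.1747 0.5458 0.2094] r [ 1.000e-04 -1.000e-03 -2.185e-01] rows 7.2
```

Emit:
apply_moves([
  {"dx": 0.3, "dy": 0.1, "dz": 0.0, "rx": 0.0, "ry": 0.0, "rz": -0.05, "gripper": 1.0},
  {"dx": 0.6, "dy": 0.2, "dz": 0.0, "rx": 0.0, "ry": 0.0, "rz": -0.1, "gripper": 1.0},
  {"dx": 0.9, "dy": 0.3, "dz": 0.0, "rx": 0.0, "ry": 0.0, "rz": -0.1, "gripper": 1.0},
  {"dx": 1.0, "dy": 0.35, "dz": 0.0, "rx": 0.0, "ry": 0.0, "rz": -0.15, "gripper": 1.0},
])

```text
time_s: 1.78
tool_pos: [0.4412, 0.098, 0.2416]
orientation: [-0.001, 0.501, 0.865, 0.001]
ft_force: [-0.6, -0.4, 0.6]
gripper_width: 0.999
```

```bash
python3 -c "
from g import *
st()
go([.414,.332,.16],down(125.8),'B')"
```

```text
t 1.77 p [0.4412 0.098  0.2416] x [-0.498   0.8672  0.0017] z [-6.0e-04  1.6e-03 -1.0e+00] q [ 0.07  0.23  1.95  0.    0.96 -0.45] f [-0.6 -0.4  0.6] w 0.999
B d [1.0814 0.4645 0.4098] r [ 0.0002 -0.0011 -0.0659] rows 4.0
```

Emit:
apply_moves([
  {"dx": 0.25, "dy": 0.1, "dz": 0.1, "rx": 0.0, "ry": 0.0, "rz": -0.066, "gripper": 1.0},
  {"dx": 0.5, "dy": 0.22, "dz": 0.2, "rx": 0.0, "ry": 0.0, "rz": -0.066, "gripper": 1.0},
  {"dx": 0.75, "dy": 0.35, "dz": 0.3, "rx": 0.0, "ry": 0.0, "rz": -0.066, "gripper": 1.0},
  {"dx": 1.0, "dy": 0.45, "dz": 0.3, "rx": 0.0, "ry": 0.0, "rz": -0.066, "gripper": 0.6},
  {"dx": 1.0, "dy": 0.46, "dz": 0.3, "rx": 0.0, "ry": 0.0, "rz": -0.066, "gripper": 0.6},
])

```text
time_s: 2.4
tool_pos: [0.4204, 0.3201, 0.1813]
orientation: [-0.001, 0.454, 0.891, 0.0]
ft_force: [0.4, -0.4, -0.3]
gripper_width: 0.611
```

Run:
```python
from g import *
import m
st()
d=shot('wrist','w1'); H,S,V=cv2.split(cv2.cvtColor(d['color'],cv2.COLOR_BGR2HSV))
for st_,b in m.blobs(d,((H<6)|(H>172))&(S>150)&(V>60),200):
    P=m.cloud(d,b); print(st_,np.median(P,0).round(4)); 
    T=P[P[:,2]>.0155]
    for Q in (P,T):
        if len(Q)>20:
            r=cv2.minAreaRect((Q[:,:2]*1000).astype(np.float32)); print('   rect',len(Q),np.round(r[0],1),np.round(r[1],1),round(r[2],1))
```

```text
t 2.4 p [0.4204 0.3201 0.1813] x [-0.5883  0.8086  0.002 ] z [-0.0012  0.0015 -1.    ] q [ 0.52  0.42  1.85  0.    0.87 -0.11] f [ 0.4 -0.4 -0.3] w 0.611
[296, 116, 54, 144, 2464] [0.4135 0.3342 0.02  ]
   rect 2456 [407.6 340.8] [ 47.5 130.4] 36.0
   rect 1674 [408.5 339.3] [ 20.5 126.8] 35.6
[404, 217, 107, 35, 1243] [0.5287 0.3746 0.0154]
   rect 1238 [541.3 382. ] [102.9  34.2] 47.0
   rect 600 [523.2 370. ] [57.5 13.1] 36.1
```

View pics/w1.png

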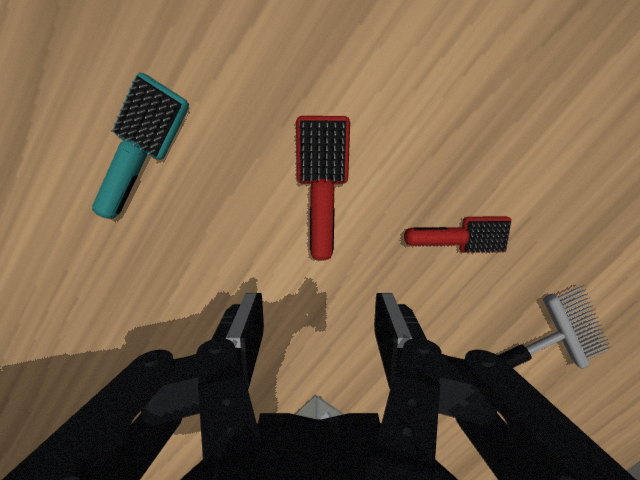

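The wrist view shows the big red slicker at pixels (322,185), midway between the fingers. Its 130 mm length and 126° axis agree with the first estimate.

```bash
python3 -c "
from g import *
go([.4146,.3311,.05],down(126),'B')
go([.4146,.3311,.004],down(126),'C')"
```

```text
B d [0.0676 0.0112 0.6575] r [-0.0001 -0.0011 -0.0003] rows 2.1
C d [0.0672 0.0112 0.8875] r [-0.0001 -0.0011 -0.0003] rows 2.8
```

Emit:
apply_moves([
  {"dx": 0.067, "dy": 0.011, "dz": 0.25, "rx": 0.0, "ry": 0.0, "rz": 0.0, "gripper": 0.6},
  {"dx": 0.067, "dy": 0.011, "dz": 0.5, "rx": 0.0, "ry": 0.0, "rz": 0.0, "gripper": 0.6},
  {"dx": 0.067, "dy": 0.011, "dz": 0.7, "rx": 0.0, "ry": 0.0, "rz": 0.0, "gripper": 0.6},
  {"dx": 0.067, "dy": 0.011, "dz": 0.82, "rx": 0.0, "ry": 0.0, "rz": 0.0, "gripper": 0.6},
  {"dx": 0.067, "dy": 0.011, "dz": 0.88, "rx": 0.0, "ry": 0.0, "rz": 0.0, "gripper": 0.6},
  {"dx": 0.067, "dy": 0.011, "dz": 0.885, "rx": 0.0, "ry": 0.0, "rz": 0.0, "gripper": 0.0},
  {"dx": 0.067, "dy": 0.011, "dz": 0.885, "rx": 0.0, "ry": 0.0, "rz": 0.0, "gripper": 0.0},
  {"dx": 0.067, "dy": 0.011, "dz": 0.885, "rx": 0.0, "ry": 0.0, "rz": 0.0, "gripper": 0.0},
  {"dx": 0.067, "dy": 0.011, "dz": 0.885, "rx": 0.0, "ry": 0.0, "rz": 0.0, "gripper": 0.0},
])

```text
time_s: 3.58
tool_pos: [0.415, 0.3312, 0.0054]
orientation: [-0.0, 0.454, 0.891, 0.001]
ft_force: [0.1, -2.0, 8.2]
gripper_width: 0.24
```

```bash
python3 -c "
from g import *
st()"
```

```text
t 3.58 p [0.415  0.3312 0.0054] x [-0.5875  0.8092  0.0015] z [ 1.e-04  2.e-03 -1.e+00] q [ 0.55  0.7   1.97  0.    0.47 -0.08] f [ 0.1 -2.   8.2] w 0.24
```

```bash
cat >> g.py <<'E'
X,Y,Z=rimaxes()
E
python3 -c "
from g import *
H=C+Z*.12-Y*.012; R=xz(Y,-Z); print(H)
go([.415,.331,.2],down(126),'L')
go((H+[.43,.27,.23])/2+[0,0.02,0],R,'M')
go(H,R,'H')"
```

```text
[0.5325358  0.04379797 0.18299825]
L d [ 6.00e-04  8.00e-04 -9.73e-01] r [ 0.0008 -0.001  -0.0002] rows 3.1
M d [-0.8175 -0.1837 -1.007 ] r [-0.3719 -0.1386  0.4356] rows 5.0
H d [-1.5069 -0.3674 -0.8907] r [-0.3719 -0.1386  0.4356] rows 5.7
```

Emit:
apply_moves([
  {"dx": 0.0, "dy": 0.0, "dz": -0.2, "rx": 0.0, "ry": 0.0, "rz": 0.0, "gripper": 0.0},
  {"dx": 0.0, "dy": 0.0, "dz": -0.45, "rx": 0.0, "ry": 0.0, "rz": 0.0, "gripper": 0.0},
  {"dx": -0.05, "dy": 0.0, "dz": -0.7, "rx": 0.0, "ry": 0.0, "rz": 0.0, "gripper": 0.0},
  {"dx": -0.15, "dy": -0.05, "dz": -0.9, "rx": -0.07, "ry": -0.03, "rz": 0.08, "gripper": 0.0},
  {"dx": -0.3, "dy": -0.08, "dz": -1.0, "rx": -0.14, "ry": -0.05, "rz": 0.16, "gripper": 0.0},
  {"dx": -0.5, "dy": -0.12, "dz": -1.0, "rx": -0.21, "ry": -0.08, "rz": 0.24, "gripper": 0.0},
  {"dx": -0.7, "dy": -0.16, "dz": -1.0, "rx": -0.28, "ry": -0.1, "rz": 0.32, "gripper": 0.0},
  {"dx": -0.9, "dy": -0.2, "dz": -1.0, "rx": -0.34, "ry": -0.12, "rz": 0.4, "gripper": 0.0},
  {"dx": -1.0, "dy": -0.24, "dz": -1.0, "rx": -0.372, "ry": -0.139, "rz": 0.436, "gripper": 0.0},
  {"dx": -1.0, "dy": -0.24, "dz": -1.0, "rx": -0.372, "ry": -0.139, "rz": 0.436, "gripper": 0.0},
])

```text
time_s: 4.82
tool_pos: [0.4935, 0.1402, 0.2059]
orientation: [0.22, 0.703, 0.644, 0.205]
ft_force: [9.5, -4.7, 5.0]
gripper_width: 0.237
```

```bash
python3 -c "
from g import *
st()
H=C+Z*.12-Y*.012; R=xz(Y,-Z)
go(H,R,'H')
shot('side','s2');shot('wrist','w2')"
```

```text
t 4.83 p [0.4935 0.1402 0.2059] x [0.0866 0.9962 0.0044] z [ 0.5715 -0.0461 -0.8193] q [ 0.24  0.26  2.21 -1.14  0.2   1.4 ] f [ 9.5 -4.7  5. ] w 0.237
H d [-0.4638  0.1291  0.2274] r [-0.0002  0.0004 -0.0054] rows 1.7
```

View pics/w2.png

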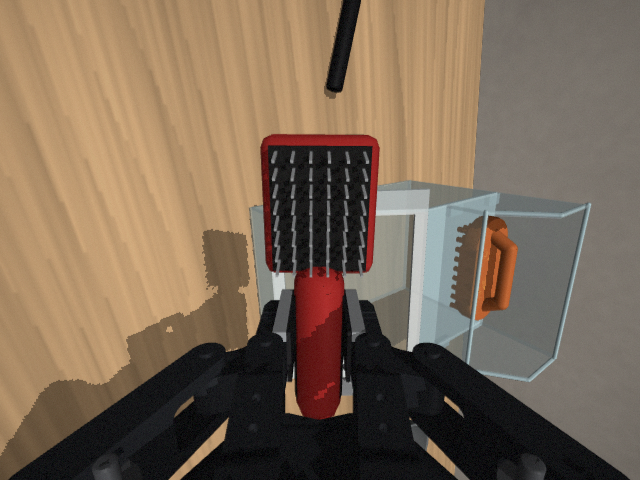

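View pics/s2.png

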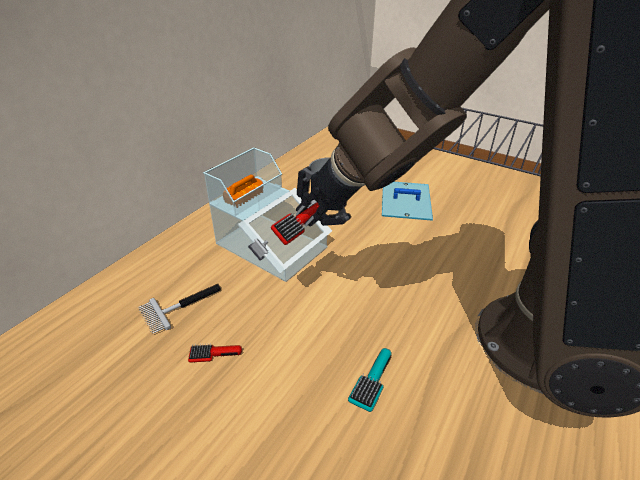

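```bash
cat > kin.py <<'E'
from g import *
from scipy.optimize import least_squares
s=sense(); print(np.round(s['joint_pos'],4))
S=[(.491433,1.559327,1.091665,.256980,-.569546,.230848),(.25,1.9,1.0,.3562,-.305,.2511),(.22,1.96,.96,.43,-.1162,.2412),(.23,1.95,.96,.4412,.098,.2416),(.42,1.85,.87,.4204,.3201,.1813),(.70,1.97,.47,.415,.3312,.0054)]
def fk(q,P):
    a,b,L,h,r0,e=P
    q1,q2,q3,q4,q5,q6=q
    # shoulder at (0,0,h) ; lateral e ; link a at angle q2 from vertical; forearm dir at q2+q3
    Rz=Ro.from_euler('z',q1); R2=Ro.from_euler('y',q2); R3=Ro.from_euler('y',q2+q3)
    p=np.array([r0,0,h])+R2.apply([0,0,a])+R3.apply([e,0,b])
    R=R3*Ro.from_euler('z',q4)*Ro.from_euler('y',q5)*Ro.from_euler('z',-q6+np.pi/2 if 0 else q6)
    p=p+R.apply([0,0,L]); return Rz.apply(p),Rz*R
def res(P):
    o=[]
    for q2,q3,q5,x,y,z in S:
        p,_=fk([0,q2,q3,0,q5,0],P); o+=[p[0]-np.hypot(x,y),p[2]-z]
    p,_=fk(qt,P); o+=list(3*(p-pt_)); o+=list(.02*(P-np.array([.6,.55,.3,.3,0,0])))
    return np.array(o)
qt=np.array([ .24,.26,2.21,-1.14,.2,1.4]) ; pt_=np.array([.4935,.1402,.2059])
if np.linalg.norm(s['tool_pos']-pt_)<.01: qt=s['joint_pos'];pt_=s['tool_pos']
f=least_squares(res,[.6,.55,.3,.3,0,0]); P=f.x
if __name__=='__main__':
    print(P.round(4),np.round(res(P)[:15],4))
    p,R=fk(qt,P); print(p,pt_,R.as_matrix().round(3)[:,2],cur()[1].as_matrix().round(3)[:,2])
    print((R.inv()*cur()[1]).as_rotvec())
E
python3 kin.py
```

```text
[ 0.2375  0.2617  2.2091 -1.1302  0.1997  1.3938]
[ 0.4375  0.2614  0.1035  0.0296  0.1284 -0.0539] [-0.0333  0.0081  0.0151  0.0009  0.0238  0.0065  0.0216  0.0051  0.0133
  0.0173  0.0462  0.0469 -0.0008 -0.1196 -0.0282]
[0.49275684 0.10017159 0.19602304] [0.49303011 0.14002618 0.20543242] [ 0.57  -0.047 -0.82 ] [ 0.57  -0.047 -0.82 ]
[-3.08286933e-16  1.46436293e-16  1.57079633e+00]
```

```bash
cat > kin.py <<'E'
from g import *
from scipy.optimize import least_squares
S=[([-1.252603,.491433,1.559327,0,1.091665,0],[.256980,-.569546,.230848]),([-.85,.25,1.9,0,1.0,0],[.3562,-.305,.2511]),([-.41,.22,1.96,0,.96,0],[.43,-.1162,.2412]),([.07,.23,1.95,0,.96,0],[.4412,.098,.2416]),([.52,.42,1.85,0,.87,0],[.4204,.3201,.1813]),([.55,.70,1.97,0,.47,0],[.415,.3312,.0054]),([0.2375,0.2617,2.2091,-1.1302,0.1997,1.3938],[0.49303011,0.14002618,0.20543242])]
def fk(q,P):
    a,b,L,h,r0,e,l=P
    q1,q2,q3,q4,q5,q6=q
    Rz=Ro.from_euler('z',q1); R2=Ro.from_euler('y',q2); R3=Ro.from_euler('y',q2+q3)
    p=np.array([r0,l,h])+R2.apply([0,0,a])+R3.apply([e,0,b])
    R=R3*Ro.from_euler('z',q4)*Ro.from_euler('y',q5)*Ro.from_euler('z',q6+np.pi/2)
    return Rz.apply(p+R.apply([0,0,L])),Rz*R
W=[10]+[1]*5+[10]
P0=np.array([.45,.45,.3,.3,0,0,.065])
def res(P):
    o=[]
    for (q,t),w in zip(S,W): o+=list(w*(fk(q,P)[0]-t))
    return np.array(o+list(.003*(P-P0)))
P=least_squares(res,P0).x
LO=np.array([-3.1,-.84,.05,-1.13,.06,-2.69]);HI=np.array([3.1,2.19,2.79,4.28,2.93,2.69])
def ik(p,R,q0,free=True):
    def f(q):
        pp,RR=fk(q,P); return np.concatenate([(pp-p)*5,(RR.inv()*R).as_rotvec()])
    r=least_squares(f,q0); return r.x,np.abs(r.fun).max()
if __name__=='__main__':
    print(P.round(4)); print(np.round(res(P)[:21]/np.repeat(W,3),4))
    q=sense()['joint_pos']; print(q.round(3))
    Rb=xz(Y,-Z)
    def tl(a,yw): # tool z tilt a from vertical toward azimuth yw
        a=np.radians(a);yw=np.radians(yw); return np.array([np.sin(a)*np.cos(yw),np.sin(a)*np.sin(yw),-np.cos(a)])
    print('slicker')
    for a in (35,25,15):
      for d in (.12,.0,-.06):
        qq,e=ik(C+Z*d-Y*.012,xz(Y,tl(a,-4.55)),[.05,.4,2,-.3,.5,.3]); print(a,d,qq.round(3),round(e,4))
    print('cover')
    for d in (.15,.012):
      for q0 in ([.05,.4,2,-.3,.5,1.5],[.05,.4,2,3,.5,-1.5],[.05,.4,2,-.3,.5,-1.5]):
       for sg in (1,-1):
        qq,e=ik(C+Z*d,xz(sg*X,-Z),q0); print(d,sg,qq.round(3),round(e,4))
    print('pick')
    for az in (25,-155):
      for q0 in ([-.7,.4,2,0,.5,1.],[-.7,.4,2,3.1,.5,-1]):
        for z in (.013,.2):
          qq,e=ik([.4505,-.356,z],down(az),q0); print(az,z,qq.round(3),round(e,4))
E
python3 kin.py
```

```text
[0.5855 0.4112 0.2553 0.1987 0.0007 0.0438 0.0659]
[ 0.      0.     -0.     -0.0007  0.0002 -0.0022  0.0008  0.0008  0.0023
 -0.0001 -0.001   0.0006  0.0037 -0.0013 -0.0015 -0.0009 -0.     -0.0004
 -0.      0.      0.    ]
[ 0.237  0.262  2.209 -1.13   0.2    1.394]
slicker
35 0.12 [-0.027  0.321  2.211 -1.584  0.03   1.627] 0.0
35 0.0 [-0.035  0.585  2.133  0.136 -0.189 -0.097] 0.0
35 -0.06 [-0.038  0.706  2.068  0.098 -0.244 -0.061] 0.0
25 0.12 [-0.032  0.323  2.104 -0.073  0.279  0.113] 0.0
25 0.0 [-0.039  0.571  2.03  -0.164  0.106  0.2  ] 0.0
25 -0.06 [-0.041  0.688  1.968 -0.314  0.052  0.348] 0.0
15 0.12 [-0.036  0.35   1.996 -0.022  0.534  0.061] 0.0
15 0.0 [-0.042  0.583  1.92  -0.026  0.377  0.061] 0.0
15 -0.06 [-0.044  0.695  1.859 -0.028  0.327  0.061] 0.0
cover
0.15 1 [ 0.008  0.255  2.212 -0.653  0.082  2.294] 0.0
0.15 -1 [ 0.008  0.255  2.212 -0.653  0.082 -0.848] 0.0
0.15 1 [ 0.008  0.255  2.212  2.488 -0.082 -0.848] 0.0
0.15 -1 [ 0.008  0.255  2.212 -0.653  0.082 -0.848] 0.0
0.15 1 [ 0.008  0.255  2.212 -0.653  0.082 -3.99 ] 0.0
0.15 -1 [ 0.008  0.255  2.212 -0.653  0.082 -0.848] 0.0
0.012 1 [-0.008  0.562  2.138  0.241 -0.173  1.392] 0.0
0.012 -1 [-0.008  0.562  2.138 -2.901  0.173  1.392] 0.0
0.012 1 [-0.008  0.562  2.138  3.383  0.173 -1.75 ] 0.0
0.012 -1 [-0.008  0.562  2.138  0.241 -0.173 -1.75 ] 0.0
0.012 1 [-0.008  0.562  2.138 -2.901  0.173 -1.75 ] 0.0
0.012 -1 [-0.008  0.562  2.138  0.241 -0.173 -1.75 ] 0.0
pick
25 0.013 [-0.784  0.72   1.855  0.     0.566  0.351] 0.0
25 0.2 [-0.784  0.453  1.722  0.     0.966  0.351] 0.0
25 0.013 [-0.784  0.72   1.855  3.142 -0.566 -2.791] 0.0
25 0.2 [-0.784  0.453  1.722  3.142 -0.966 -2.791] 0.0
-155 0.013 [-0.784  0.72   1.855  0.     0.566  3.492] 0.0
-155 0.2 [-0.784  0.453  1.722  0.     0.966  3.492] 0.0
-155 0.013 [-0.784  0.72   1.855  3.142 -0.566  0.351] 0.0
-155 0.2 [-0.784  0.453  1.722  3.142 -0.966  0.351] 0.0
```

The wrist view at (320,200) shows the slicker held straight. A joint model fitted to my own readings shows that the full 35° tool tilt drives joint 4 to its limit and through the wrist singularity. I'll use a 15° tool tilt here, and grip the cover with a matching tilt later.

```bash
cat >> g.py <<'E'
def tl(a,yw=-4.55):
    a=np.radians(a);yw=np.radians(yw); return np.array([np.sin(a)*np.cos(yw),np.sin(a)*np.sin(yw),-np.cos(a)])
E
python3 - <<'E'
from kin import *
RS=xz(Y,tl(15)); q=sense()['joint_pos']
B=C-X*.015-Y*.012
for d in (.09,.03,-.048):
    p=B+Z*d; go(p,RS,f'd{d}'); print(p.round(4), ik(p,RS,[0,.4,2,-.2,.4,.2])[0].round(3))
# cover tilted pick/place
for phi in (15,20,25):
    a=np.radians(25); cx=np.array([np.cos(a),np.sin(a),0]); zt=-np.sin(np.radians(phi))*cx-np.cos(np.radians(phi))*np.array([0,0,1.])
    Rp=xz(cx,zt)
    for z in (.015,.2): print(phi,z,ik([.4505,-.356,z],Rp,[-.7,.6,1.8,0,.6,.35])[0].round(3))
    for d in (.1,.015): print('  place',ik(C+Z*d,xz(X,tl(35-phi)),[0,.5,2,0,.4,1.6])[0].round(3))
E
```

```text
d0.09 d [-0.463   0.0579  0.3772] r [ 2.209e-01 -1.000e-04 -5.500e-03] rows 1.9
[0.5374 0.0434 0.1498] [-0.037  0.409  2.019 -0.025  0.452  0.064]
d0.03 d [-0.4626  0.0586  0.6772] r [ 2.209e-01 -1.000e-04 -5.500e-03] rows 2.6
[0.5717 0.0407 0.1007] [-0.04   0.528  1.98  -0.028  0.372  0.065]
d-0.048 d [-0.4621  0.0594  1.0672] r [ 2.209e-01 -1.000e-04 -5.500e-03] rows 3.7
[0.6163 0.0371 0.0368] [-0.043  0.676  1.906 -0.032  0.297  0.066]
15 0.015 [-0.68   0.758  1.773 -0.345  0.758  0.724]
15 0.2 [-0.68   0.507  1.65  -0.262  1.115  0.586]
  place [-0.009  0.378  2.037 -0.065  0.379  1.697]
  place [-0.016  0.547  1.983 -0.083  0.264  1.711]
20 0.015 [-0.649  0.779  1.744 -0.421  0.832  0.805]
20 0.2 [-0.649  0.53   1.628 -0.334  1.173  0.645]
  place [-0.012  0.392  1.983 -0.036  0.506  1.667]
  place [-0.018  0.556  1.928 -0.041  0.396  1.667]
25 0.015 [-0.62   0.802  1.715 -0.485  0.91   0.87 ]
25 0.2 [-0.62   0.555  1.605 -0.4    1.234  0.697]
  place [-0.015  0.411  1.928 -0.019  0.628  1.65 ]
  place [-0.021  0.571  1.872 -0.02   0.525  1.646]
```

Emit:
apply_moves([
  {"dx": 0.0, "dy": 0.0, "dz": 0.0, "rx": 0.1, "ry": 0.0, "rz": -0.005, "gripper": 0.0},
  {"dx": -0.1, "dy": 0.02, "dz": 0.05, "rx": 0.2, "ry": 0.0, "rz": -0.005, "gripper": 0.0},
  {"dx": -0.2, "dy": 0.03, "dz": 0.1, "rx": 0.22, "ry": 0.0, "rz": -0.005, "gripper": 0.0},
  {"dx": -0.35, "dy": 0.05, "dz": 0.15, "rx": 0.22, "ry": 0.0, "rz": -0.005, "gripper": 0.0},
  {"dx": -0.463, "dy": 0.058, "dz": 0.25, "rx": 0.22, "ry": 0.0, "rz": -0.005, "gripper": 0.0},
  {"dx": -0.463, "dy": 0.058, "dz": 0.3, "rx": 0.22, "ry": 0.0, "rz": -0.005, "gripper": 0.0},
  {"dx": -0.463, "dy": 0.058, "dz": 0.3, "rx": 0.22, "ry": 0.0, "rz": -0.005, "gripper": 0.0},
])

```text
time_s: 5.8
tool_pos: [0.5285, 0.0443, 0.1621]
orientation: [0.096, 0.727, 0.674, 0.088]
ft_force: [-0.3, -0.6, -0.5]
gripper_width: 0.24
```

Run:
```python
from g import *
st()
RS=xz(Y,tl(15)); B=C-X*.015-Y*.012
for d in (.03,-.048): go(B+Z*d,RS,f'd{d}')
shot('side','s3');i=load('s3')['color'];cv2.imwrite('pics/s3c.png',cv2.resize(i[130:290,190:370],None,fx=3.5,fy=3.5))
shot('wrist','w3')
```

```text
t 5.8 p [0.5285 0.0443 0.1621] x [ 0.0756  0.9971 -0.0014] z [ 0.2584 -0.021  -0.9658] q [-0.04  0.38  2.03 -0.03  0.47  0.06] f [-0.3 -0.6 -0.5] w 0.24
d0.03 d [-0.0014  0.1301  0.3528] r [0.0003 0.0003 0.0025] rows 1.2
d-0.048 d [-0.0017  0.2633  0.7194] r [0.0003 0.0003 0.0025] rows 2.5
```

View pics/s3c.png

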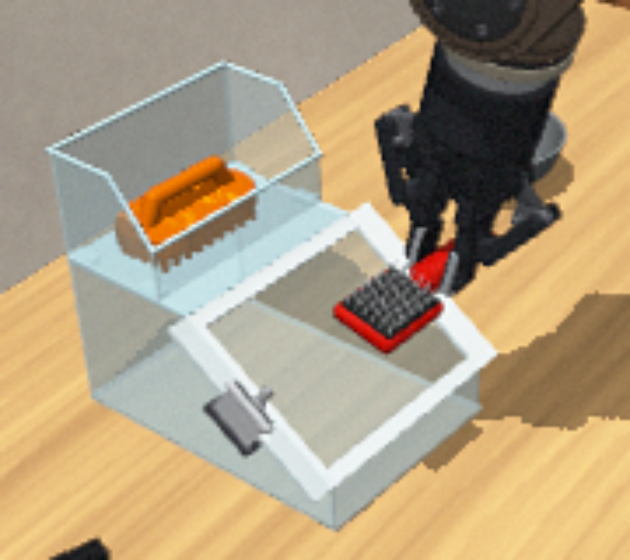

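View pics/w3.png

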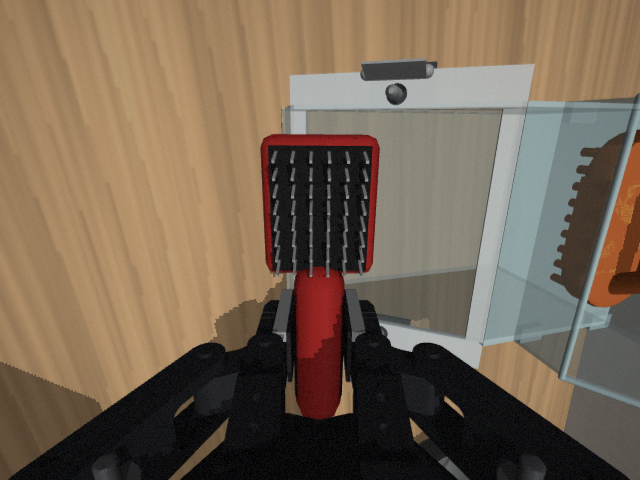

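Emit:
apply_moves([
  {"dx": 0.0, "dy": 0.13, "dz": 0.2, "rx": 0.0, "ry": 0.0, "rz": 0.0, "gripper": 0.0},
  {"dx": 0.0, "dy": 0.15, "dz": 0.35, "rx": 0.0, "ry": 0.0, "rz": 0.0, "gripper": 0.0},
  {"dx": 0.0, "dy": 0.2, "dz": 0.5, "rx": 0.0, "ry": 0.0, "rz": 0.0, "gripper": 0.0},
  {"dx": 0.0, "dy": 0.25, "dz": 0.65, "rx": 0.0, "ry": 0.0, "rz": 0.0, "gripper": 0.0},
  {"dx": 0.0, "dy": 0.263, "dz": 0.72, "rx": 0.0, "ry": 0.0, "rz": 0.0, "gripper": 0.0},
  {"dx": 0.0, "dy": 0.263, "dz": 0.72, "rx": 0.0, "ry": 0.0, "rz": 0.0, "gripper": 0.0},
])

```text
time_s: 6.65
tool_pos: [0.6158, 0.0389, 0.0372]
orientation: [0.096, 0.727, 0.674, 0.089]
ft_force: [-0.7, -0.5, -0.6]
gripper_width: 0.244
```

Run:
```python
from g import *
st()
shot('side','s4');i=load('s4')['color'];cv2.imwrite('pics/s4c.png',cv2.resize(i[130:290,190:370],None,fx=3.5,fy=3.5))
```

```text
t 6.65 p [0.6158 0.0389 0.0372] x [ 7.450e-02  9.972e-01 -9.000e-04] z [ 0.2585 -0.0202 -0.9658] q [-0.04  0.67  1.91 -0.03  0.3   0.07] f [-0.7 -0.5 -0.6] w 0.244
```

View pics/s4c.png

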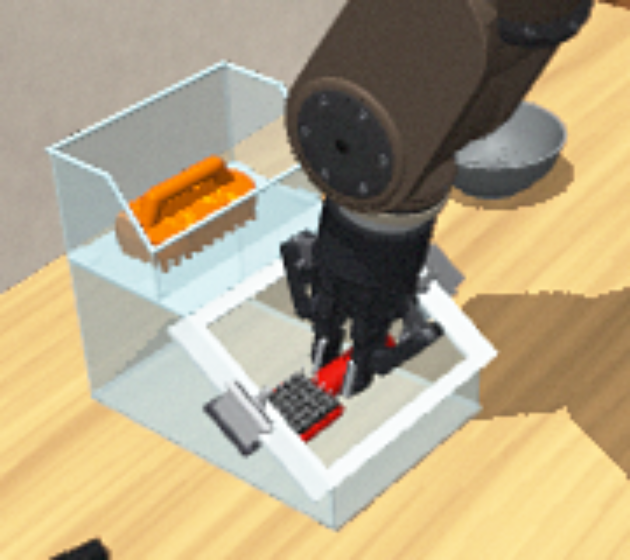

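The crop shows the brush inside the mouth around (310,410), with no contact force. Releasing.

Emit:
apply_moves([
  {"dx": 0.0, "dy": 0.0, "dz": 0.0, "rx": 0.0, "ry": 0.0, "rz": 0.0, "gripper": 0.5},
  {"dx": 0.0, "dy": 0.0, "dz": 0.0, "rx": 0.0, "ry": 0.0, "rz": 0.0, "gripper": 0.5},
  {"dx": 0.0, "dy": 0.0, "dz": 0.0, "rx": 0.0, "ry": 0.0, "rz": 0.0, "gripper": 0.5},
  {"dx": 0.0, "dy": 0.0, "dz": 0.0, "rx": 0.0, "ry": 0.0, "rz": 0.0, "gripper": 0.5},
  {"dx": 0.0, "dy": -0.05, "dz": -0.15, "rx": 0.0, "ry": 0.0, "rz": 0.0, "gripper": 0.5},
  {"dx": 0.0, "dy": -0.12, "dz": -0.35, "rx": 0.0, "ry": 0.0, "rz": 0.0, "gripper": 0.5},
  {"dx": 0.0, "dy": -0.2, "dz": -0.6, "rx": 0.0, "ry": 0.0, "rz": 0.0, "gripper": 0.5},
  {"dx": 0.0, "dy": -0.25, "dz": -0.8, "rx": 0.0, "ry": 0.0, "rz": 0.0, "gripper": 0.5},
  {"dx": 0.0, "dy": -0.25, "dz": -0.8, "rx": 0.0, "ry": 0.0, "rz": 0.0, "gripper": 0.5},
])

```text
time_s: 7.82
tool_pos: [0.5259, 0.0458, 0.183]
orientation: [0.099, 0.726, 0.674, 0.091]
ft_force: [0.5, -0.2, -0.3]
gripper_width: 0.498
```

Run:
```python
from g import *
st()
shot('wrist','w5')
shot('side','s5');i=load('s5')['color'];cv2.imwrite('pics/s5c.png',cv2.resize(i[130:290,190:370],None,fx=3.5,fy=3.5))
```

```text
t 7.83 p [0.5259 0.0458 0.183 ] x [ 7.440e-02  9.972e-01 -7.000e-04] z [ 0.2651 -0.0204 -0.964 ] q [-0.03  0.34  2.01 -0.02  0.52  0.06] f [ 0.5 -0.2 -0.3] w 0.498
```

View pics/s5c.png

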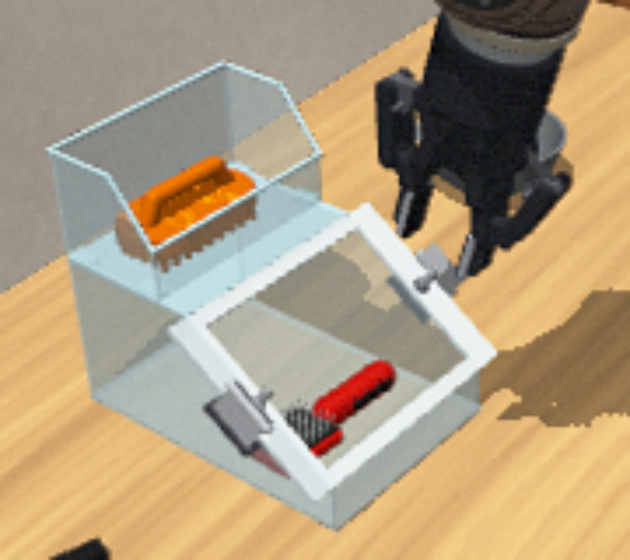

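View pics/w5.png

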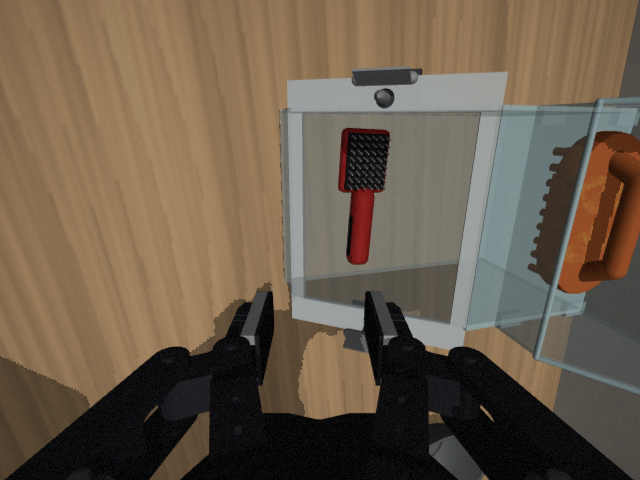

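The brush lies flat on the bin floor, at wrist pixels (365,195). The rim is in full view, so I'll refine its pose from this picture.

```bash
cat > rimfit.py <<'E'
from m import *
from g import *
def rimfit(t,vmin,smax=40,roi=None):
    d=load(t); H,S,V=cv2.split(cv2.cvtColor(d['color'],cv2.COLOR_BGR2HSV))
    z=np.where(d['range_z']>0,d['range_z'],1); v,u=np.indices(z.shape)
    Q=np.stack([(u-d['cx'])/d['fx']*z,(v-d['cy'])/d['fy']*z,z],-1)@d['T'][:3,:3].T+d['T'][:3,3]-C
    a,b,c=Q@X,Q@Y,Q@Z
    m=(abs(a)<.085)&(abs(b)<.115)&(abs(c)<.012)&(S<smax)&(V>vmin)
    st_,bl=max(blobs(d,m,50),key=lambda x:x[0][4])
    P=np.stack([a[bl],b[bl],c[bl]],1)
    r=cv2.minAreaRect((P[:,:2]*1000).astype(np.float32)); A=np.c_[P[:,:2],np.ones(len(P))]; k=np.linalg.lstsq(A,P[:,2],rcond=None)[0]
    # inner opening
    n,l,s2,_=cv2.connectedComponentsWithStats(1-bl.astype(np.uint8)); 
    print(t,len(P),'outer',np.round(r,2) if 0 else (np.round(r[0],2),np.round(r[1],1),round(r[2],2)),'plane',np.round(k*1000,2))
    q=np.percentile(P[:,:2]*1000,[.5,99.5],0).round(1); print('   ext',q.tolist(), 'mid',q.mean(0))
    cv2.imwrite(f'pics/rm_{t}.png',bl.astype(np.uint8)*255)
if __name__=='__main__':
    rimfit('side0',180); rimfit('s5',180); rimfit('w5',110); rimfit('w3',110)
E
python3 rimfit.py
```

```text
side0 1357 outer (array([0.14, 0.2 ]), array([155.3, 210.6]), 0.18) plane [-0.76  0.89 -0.04]
   ext [[-77.1, -102.2], [74.1, 104.0]] mid [-1.5  0.9]
s5 1560 outer (array([3.63, 1.32]), array([209.3, 162.5]), 89.99) plane [-11.24   0.8   -0.61]
   ext [[-77.1, -102.1], [84.4, 104.4]] mid [3.65 1.15]
w5 20188 outer (array([ 3.57, -1.12]), array([162.9, 206.9]), 0.0) plane [-18.34   1.94   0.86]
   ext [[-76.5, -102.5], [84.7, 101.8]] mid [ 4.1  -0.35]
w3 19868 outer (array([ 3.97, -0.97]), array([162.1, 206.5]), 0.0) plane [-23.45   0.7    1.2 ]
   ext [[-75.4, -99.0], [84.7, 101.9]] mid [4.65 1.45]
```

View pics/rm_w5.png

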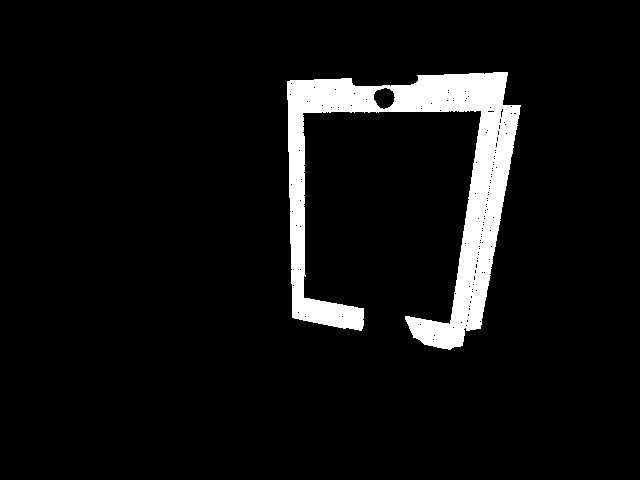

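Run:
```python
from kin import *
R=xz(X,tl(10)); p=[.50,.048,.30]
go(p,R); print(ik(p,R,[0,.4,2,0,.4,1.6])[0].round(3))
```

```text
d [ 0.0014  0.0297 -0.6124] r [ 0.0453 -0.0455  1.0023] rows 8.4
[-0.032  0.18   1.854 -0.01   0.932  1.624]
```

Emit:
apply_moves([
  {"dx": 0.0, "dy": 0.03, "dz": -0.25, "rx": 0.02, "ry": -0.02, "rz": 0.1, "gripper": 0.5},
  {"dx": 0.0, "dy": 0.03, "dz": -0.45, "rx": 0.045, "ry": -0.045, "rz": 0.2, "gripper": 0.5},
  {"dx": 0.0, "dy": 0.03, "dz": -0.6, "rx": 0.045, "ry": -0.045, "rz": 0.35, "gripper": 0.5},
  {"dx": 0.0, "dy": 0.03, "dz": -0.61, "rx": 0.045, "ry": -0.045, "rz": 0.5, "gripper": 0.5},
  {"dx": 0.0, "dy": 0.03, "dz": -0.61, "rx": 0.045, "ry": -0.045, "rz": 0.65, "gripper": 0.5},
  {"dx": 0.0, "dy": 0.03, "dz": -0.61, "rx": 0.045, "ry": -0.045, "rz": 0.8, "gripper": 0.5},
  {"dx": 0.0, "dy": 0.03, "dz": -0.61, "rx": 0.045, "ry": -0.045, "rz": 0.95, "gripper": 0.5},
  {"dx": 0.0, "dy": 0.03, "dz": -0.61, "rx": 0.045, "ry": -0.045, "rz": 1.0, "gripper": 0.5},
  {"dx": 0.0, "dy": 0.03, "dz": -0.61, "rx": 0.045, "ry": -0.045, "rz": 1.0, "gripper": 0.5},
  {"dx": 0.0, "dy": 0.03, "dz": -0.61, "rx": 0.045, "ry": -0.045, "rz": 1.0, "gripper": 0.5},
  {"dx": 0.0, "dy": 0.03, "dz": -0.61, "rx": 0.045, "ry": -0.045, "rz": 1.0, "gripper": 0.5},
])

```text
time_s: 9.3
tool_pos: [0.5003, 0.0477, 0.2989]
orientation: [0.004, 0.996, -0.036, 0.087]
ft_force: [-1.1, 0.3, 0.1]
gripper_width: 0.503
```

Run:
```python
from g import *
st()
d=shot('wrist','w6')
for n,y in (('L',.089),('R',-.089)):
    print(n,'base',proj(d,C+Y*y).round(1),'tip',proj(d,C+Y*y+Z*.024).round(1))
print([proj(d,C+X*a+Y*b).round(1).tolist() for a in(-.075,.075) for b in(-.103,.103)])
```

```text
t 9.3 p [0.5003 0.0477 0.2989] x [ 0.9823 -0.0717  0.1732] z [ 0.1727 -0.0139 -0.9849] q [-0.03  0.18  1.85 -0.01  0.93  1.62] f [-1.1  0.3  0.1] w 0.503
L base [223.3 141.6] tip [218.4 153.2]
R base [392.3 142.7] tip [396.  154.4]
[[394.2, 199.9], [223.4, 198.8], [420.8, 66.5], [192.1, 64.8]]
```

View pics/w6.png

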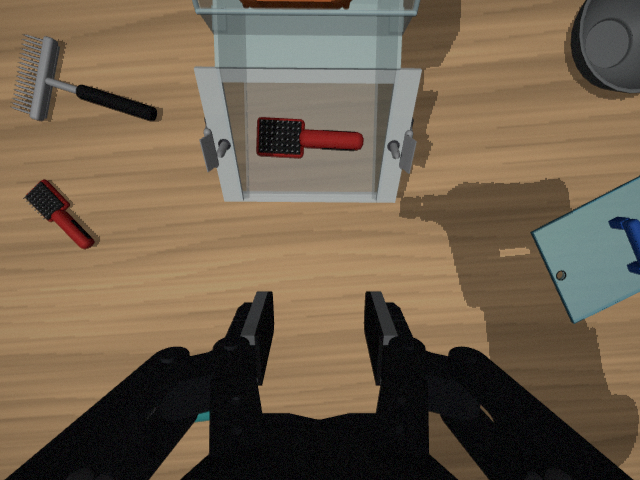

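Run:
```python
from g import *
d=load('w6');im=d['color'][50:215,180:440];k=3
b=cv2.resize(im,None,fx=k,fy=k,interpolation=cv2.INTER_CUBIC)
def mk(p,c):
    u=((proj(d,p)-[180,50]+.5)*k).astype(int); cv2.drawMarker(b,tuple(int(t) for t in u),c,cv2.MARKER_CROSS,12,1)
for y in (.089,-.089):
    mk(C+Y*y,(0,255,0)); mk(C+Y*y+Z*.024,(0,0,255))
for a in(-.075,.075):
    for y in(-.103,.103): mk(C+X*a+Y*y,(255,0,0))
for a in(-.063,.063):
    for y in(-.08,.08): mk(C+X*a+Y*y,(255,0,255))
cv2.imwrite('pics/w6c.png',b)
```

```text
(no output)
```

View pics/w6c.png

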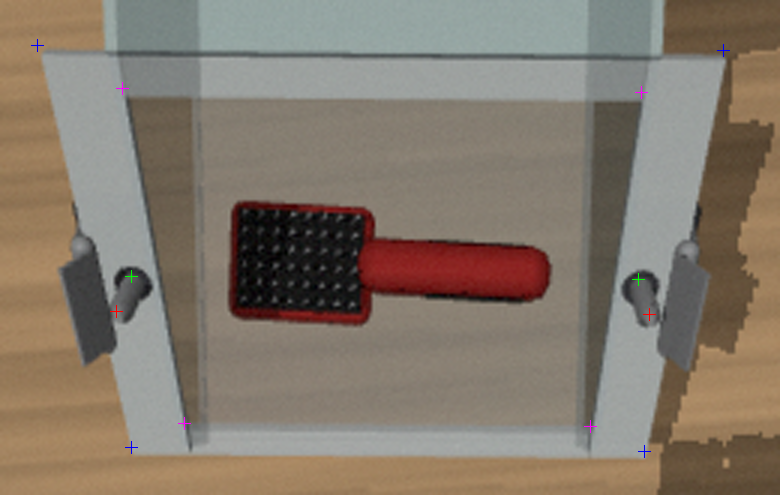

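```bash
cat > pnp.py <<'E'
from g import *
def lines(t,vmin,smax,show=True):
    """rim edges located as gradient extremes along scan lines across each predicted edge, line fits, corner intersections"""
    d=load(t); g=cv2.GaussianBlur(d['color'],(3,3),0).astype(np.float32)
    out={}
    def edge(p0,p1,inward):
        pts=[]
        for s in np.linspace(.08,.92,60):
            if abs(s-.5)<.17 and abs(p0[1]-p1[1])<.01: continue   # clip and dowel zone
            p=p0+(p1-p0)*s
            prof=[]
            offs=np.arange(-.009,.0091,.0004)
            uv=np.array([proj(d,C+X*(p[0]+inward[0]*o)+Y*(p[1]+inward[1]*o)) for o in offs],np.float32)
            val=cv2.remap(g,uv[:,0].reshape(-1,1),uv[:,1].reshape(-1,1),cv2.INTER_LINEAR).reshape(-1,3)
            w=3; dif=np.linalg.norm(val[2*w:]-val[:-2*w],axis=1); j=np.argmax(dif)+w
            pts.append(uv[j])
        pts=np.array(pts,np.float32)
        for _ in range(3):
            vx,vy,x0,y0=cv2.fitLine(pts,cv2.DIST_HUBER,0,.01,.01).ravel(); r=(pts-[x0,y0])@np.array([-vy,vx]); pts=pts[abs(r)<max(.5,2*np.median(abs(r)))]
        return (np.cross([x0,y0,1],[x0+vx,y0+vy,1]),len(pts),r.std())
    c=lambda a,b:np.array([a,b])
    a,b=.075,.103
    E={'lo':edge(c(-a,-b),c(-a,b),c(1,0)),'hi':edge(c(a,-b),c(a,b),c(1,0)),'l':edge(c(-a,b),c(a,b),c(0,1)),'r':edge(c(-a,-b),c(a,-b),c(0,1))}
    print({k:(v[1],round(float(v[2]),2)) for k,v in E.items()})
    def X_(k1,k2):
        q=np.cross(E[k1][0],E[k2][0]); return q[:2]/q[2]
    im=np.array([X_('lo','r'),X_('lo','l'),X_('hi','r'),X_('hi','l')]); ob=np.array([[-a,-b,0],[-a,b,0],[a,-b,0],[a,b,0]])
    return d,ob,im
def solve(t):
    d,ob,im=lines(t,0,0); print(im.round(1).tolist())
    K=np.array([[d['fx'],0,d['cx']],[0,d['fy'],d['cy']],[0,0,1]])
    ok,rv,tv=cv2.solvePnP(ob,im,K,None,flags=cv2.SOLVEPNP_IPPE)
    Rw=d['T'][:3,:3]@cv2.Rodrigues(rv)[0]; cw=d['T'][:3,:3]@tv.ravel()+d['T'][:3,3]
    e=cv2.projectPoints(ob,rv,tv,K,None)[0].reshape(-1,2)-im
    print(t,'centre',cw.round(4),'yaw',np.degrees(np.arctan2(Rw[1,0],Rw[0,0])).round(2),'pitch',np.degrees(np.arcsin(Rw[2,0])).round(2),'roll',np.degrees(np.arcsin(Rw[2,1])).round(2),'err',np.abs(e).max().round(2))
    # assume z of centre & tilt known: mean of ray/plane hits with fixed plane (85 mm centre height, 35 deg)
    h=[]
    for q in im:
        o,r=ray(d,*q); C0=C.copy(); h.append(o+r*((C0-o)@Z)/(r@Z))
    h=np.array(h); ex=(h[2:]-h[:2]); ey=(h[[1,3]]-h[[0,2]]); print('  plane hits mean',h.mean(0).round(4),'x len',np.linalg.norm(ex,axis=1).round(4),'y len',np.linalg.norm(ey,axis=1).round(4),'yaw y',np.degrees(np.arctan2(-ey[:,0],ey[:,1])).round(2))
if __name__=='__main__':
    import sys
    for t in sys.argv[1:]: solve(t)
E
python3 pnp.py w6 side0 s5 w5
```

```text
{'lo': (60, 0.15), 'hi': (35, 0.39), 'l': (33, 0.14), 'r': (33, 0.17)}
[[394.8, 202.2], [223.7, 201.0], [421.5, 70.6], [193.4, 68.7]]
w6 centre [0.5989 0.0497 0.0848] yaw -4.72 pitch 35.62 roll 0.22 err 0.35
  plane hits mean [0.5993 0.0498 0.0828] x len [0.15   0.1501] y len [0.2075 0.2071] yaw y [-4.58 -4.59]
{'lo': (60, 0.15), 'hi': (53, 0.22), 'l': (35, 0.15), 'r': (36, 0.17)}
[[332.0, 230.6], [279.7, 272.8], [294.7, 187.1], [237.9, 223.8]]
side0 centre [0.6026 0.048  0.0805] yaw -4.55 pitch 35.0 roll -0.38 err 0.16
  plane hits mean [0.6002 0.051  0.0834] x len [0.1501 0.1486] y len [0.2058 0.2069] yaw y [-4.68 -4.33]
{'lo': (60, 0.16), 'hi': (53, 0.23), 'l': (31, 0.19), 'r': (30, 0.18)}
[[331.9, 230.6], [279.1, 273.5], [294.7, 187.0], [238.0, 223.7]]
s5 centre [0.6021 0.0492 0.0811] yaw -4.52 pitch 35.9 roll -0.67 err 0.19
  plane hits mean [0.6003 0.0514 0.0834] x len [0.1503 0.1492] y len [0.2082 0.2068] yaw y [-4.59 -4.33]
{'lo': (60, 0.1), 'hi': (37, 0.28), 'l': (28, 0.0), 'r': (18, 0.39)}
[[291.8, 316.2], [286.4, 80.1], [459.2, 358.6], [506.0, 71.3]]
w5 centre [0.5961 0.0494 0.0865] yaw -4.66 pitch 40.25 roll 0.33 err 1.27
  plane hits mean [0.5998 0.048  0.0832] x len [0.1502 0.1499] y len [0.2056 0.214 ] yaw y [-4.55 -4.53]
```

```bash
sed -i 's/^C=.*/C=np.array([.5992,.0499,.085]); YAW=np.radians(-4.6)/' g.py
cat >> g.py <<'E'
CC=np.array([.4505,-.356,0]); CAZ=25.0
def coverR(az=None,phi=20):
    a=np.radians(CAZ if az is None else az); p=np.radians(phi); cx=np.array([np.cos(a),np.sin(a),0]); return xz(cx,-np.sin(p)*cx-np.cos(p)*np.array([0,0,1.]))
E
python3 - <<'E'
from kin import *
R=coverR(); zt=R.as_matrix()[:,2]
p=CC+[0,0,.021]-zt*.16
go(p,R,'hover'); print(p,ik(p,R,[-.6,.5,1.7,-.3,1,.6])[0].round(3))
go([.49,-.14,.3],R,'mid'); print(ik([.49,-.14,.3],R,[-.4,.5,1.7,-.3,1,.6])[0].round(3))
E
```

```text
hover d [0.0255 1.8969 0.6552] r [-0.0279 -0.3258 -0.3271] rows 6.4
[ 0.50009608 -0.33287297  0.17135082] [-0.574  0.604  1.57  -0.319  1.178  0.715]
mid d [ 1.800e-02  9.396e-01 -4.000e-04] r [-0.0279 -0.3258 -0.3271] rows 3.9
[-0.293  0.374  1.606 -0.232  1.43   0.905]
```

Emit:
apply_moves([
  {"dx": 0.0, "dy": 0.2, "dz": 0.0, "rx": 0.0, "ry": -0.06, "rz": -0.06, "gripper": 0.5},
  {"dx": 0.0, "dy": 0.45, "dz": 0.0, "rx": -0.01, "ry": -0.13, "rz": -0.13, "gripper": 0.5},
  {"dx": 0.0, "dy": 0.7, "dz": 0.0, "rx": -0.02, "ry": -0.2, "rz": -0.2, "gripper": 0.5},
  {"dx": 0.0, "dy": 0.9, "dz": 0.1, "rx": -0.028, "ry": -0.27, "rz": -0.27, "gripper": 0.5},
  {"dx": 0.0, "dy": 1.0, "dz": 0.2, "rx": -0.028, "ry": -0.326, "rz": -0.327, "gripper": 0.5},
  {"dx": 0.0, "dy": 1.0, "dz": 0.3, "rx": -0.028, "ry": -0.326, "rz": -0.327, "gripper": 0.5},
])

```text
time_s: 10.1
tool_pos: [0.4964, -0.1537, 0.2386]
orientation: [0.037, 0.961, 0.214, -0.171]
ft_force: [-0.9, 1.4, -0.5]
gripper_width: 0.495
```

Run:
```python
from kin import *
st()
R=coverR(); zt=R.as_matrix()[:,2]
go(CC+[0,0,.021]-zt*.16,R,'hover')
```

```text
t 10.1 p [ 0.4964 -0.1537  0.2386] x [ 0.8499  0.3988 -0.3444] z [-0.3126 -0.1447 -0.9388] q [-0.31  0.45  1.66 -0.24  1.3   0.92] f [-0.9  1.4 -0.5] w 0.495
hover d [-0.2259  0.8197  0.4395] r [-0.0006  0.0016  0.0014] rows 3.1
```

Emit:
apply_moves([
  {"dx": -0.05, "dy": 0.2, "dz": 0.1, "rx": 0.0, "ry": 0.0, "rz": 0.0, "gripper": 0.5},
  {"dx": -0.12, "dy": 0.45, "dz": 0.2, "rx": 0.0, "ry": 0.0, "rz": 0.0, "gripper": 0.5},
  {"dx": -0.18, "dy": 0.7, "dz": 0.35, "rx": 0.0, "ry": 0.0, "rz": 0.0, "gripper": 0.5},
  {"dx": -0.22, "dy": 0.82, "dz": 0.35, "rx": 0.0, "ry": 0.0, "rz": 0.0, "gripper": 0.5},
  {"dx": -0.22, "dy": 0.82, "dz": 0.35, "rx": 0.0, "ry": 0.0, "rz": 0.0, "gripper": 0.5},
  {"dx": -0.22, "dy": 0.82, "dz": 0.35, "rx": 0.0, "ry": 0.0, "rz": 0.0, "gripper": 0.5},
])

```text
time_s: 10.85
tool_pos: [0.5067, -0.3292, 0.1876]
orientation: [0.037, 0.961, 0.215, -0.171]
ft_force: [-0.4, -0.2, -0.6]
gripper_width: 0.503
```

```bash
cat > cov.py <<'E'
from m import *
from g import *
def cover(t):
    d=load(t); H,S,V=cv2.split(cv2.cvtColor(d['color'],cv2.COLOR_BGR2HSV))
    for nm,m,z in [('cover',(H>85)&(H<105)&(S>50)&(V>60),.005),('bar',(H>105)&(H<125)&(S>150)&(V>40),.038)]:
        for st_,b in blobs(d,m,300):
            cs,_=cv2.findContours(b.astype(np.uint8),cv2.RETR_EXTERNAL,cv2.CHAIN_APPROX_NONE); c=max(cs,key=cv2.contourArea).reshape(-1,2)
            P=np.array([plane(d,u,v,z)[:2] for u,v in c]); r=cv2.minAreaRect((P*1000).astype(np.float32)); Q=cloud(d,b)
            print(t,nm,st_,'z',np.percentile(Q[:,2],[10,50,90]).round(4),'rect',np.round(r[0],1),np.round(r[1],1),round(r[2],2))
            if nm=='bar':
                T=Q[Q[:,2]>.034]; r=cv2.minAreaRect((T[:,:2]*1000).astype(np.float32)); print('  top',np.round(r[0],1),np.round(r[1],1),round(r[2],2))
if __name__=='__main__':
    st(); shot('wrist','w7'); cover('w7'); cover('side0')
E
python3 cov.py
```

```text
t 10.85 p [ 0.5067 -0.3292  0.1876] x [ 0.8494  0.3999 -0.3445] z [-0.3127 -0.1445 -0.9388] q [-0.56  0.59  1.54 -0.31  1.22  0.71] f [-0.4 -0.2 -0.6] w 0.503
w7 cover [209, 132, 228, 128, 23927] z [0.0045 0.0054 0.0062] rect [ 450.4 -358. ] [147.9 200.2] 24.4
w7 bar [315, 171, 15, 84, 1157] z [0.023  0.0377 0.0388] rect [ 458.5 -354.8] [92.  12.3] 24.78
  top [ 450.9 -358.3] [78.7 12.5] 24.79
side0 cover [382, 181, 51, 39, 1527] z [0.0015 0.0036 0.0055] rect [ 449.  -351.8] [145.3 206. ] 24.64
side0 cover [368, 348, 23, 34, 376] z [0.0151 0.0192 0.0212] rect [253.4 234.9] [21.7 82. ] 3.65
```

View pics/w7.png

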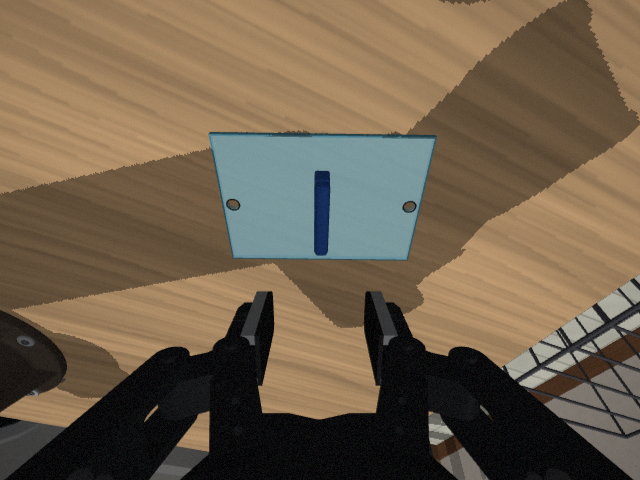

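The wrist view shows the cover at pixels (322,195) with its holes at (233,205) and (409,207). Measured at 148 x 200 mm and z = 5 mm, it matches the given sizes.

```bash
sed -i 's/^CC=.*/CC=np.array([.4507,-.3580,0]); CAZ=24.7/' g.py
python3 - <<'E'
from g import *
d=load('w7'); print(plane(d,233,205,.005),plane(d,409,207,.005),(plane(d,233,205,.005)+plane(d,409,207,.005))/2)
R=coverR(); zt=R.as_matrix()[:,2]
for s in (-.06,.0,.015): p=CC+[0,0,.031]+zt*s; go(p,R,f'{s}')
E
```

```text
[ 0.4119862  -0.27778183  0.005     ] [ 0.48578757 -0.43986159  0.005     ] [ 0.44888688 -0.35882171  0.005     ]
-0.06 d [-0.0272  0.0142  0.5448] r [0.0006 0.0016 0.0055] rows 1.7
0.0 d [-0.0264  0.0139  0.8448] r [0.0006 0.0016 0.0055] rows 2.7
0.015 d [-0.0262  0.0138  0.9198] r [0.0006 0.0016 0.0055] rows 2.9
```

Emit:
apply_moves([
  {"dx": -0.027, "dy": 0.014, "dz": 0.2, "rx": 0.0, "ry": 0.0, "rz": 0.005, "gripper": 0.5},
  {"dx": -0.027, "dy": 0.014, "dz": 0.45, "rx": 0.0, "ry": 0.0, "rz": 0.005, "gripper": 0.5},
  {"dx": -0.027, "dy": 0.014, "dz": 0.65, "rx": 0.0, "ry": 0.0, "rz": 0.005, "gripper": 0.5},
  {"dx": -0.027, "dy": 0.014, "dz": 0.8, "rx": 0.0, "ry": 0.0, "rz": 0.005, "gripper": 0.5},
  {"dx": -0.027, "dy": 0.014, "dz": 0.9, "rx": 0.0, "ry": 0.0, "rz": 0.005, "gripper": 0.5},
  {"dx": -0.027, "dy": 0.014, "dz": 0.92, "rx": 0.0, "ry": 0.0, "rz": 0.005, "gripper": 0.5},
  {"dx": -0.027, "dy": 0.014, "dz": 0.92, "rx": 0.0, "ry": 0.0, "rz": 0.005, "gripper": 0.5},
])

```text
time_s: 11.78
tool_pos: [0.4464, -0.3599, 0.0175]
orientation: [0.038, 0.962, 0.211, -0.171]
ft_force: [-0.2, 0.7, 0.2]
gripper_width: 0.499
```

Run:
```python
from g import *
st(); R=coverR(); zt=R.as_matrix()[:,2]; go(CC+[0,0,.031]+zt*.015,R)
shot('wrist','w8')
```

```text
t 11.78 p [ 0.4464 -0.3599  0.0175] x [ 0.8524  0.3936 -0.3441] z [-0.3119 -0.1454 -0.9389] q [-0.66  0.77  1.75 -0.43  0.83  0.8 ] f [-0.2  0.7  0.2] w 0.499
 d [-0.0012  0.0003  0.0038] r [0.0011 0.0014 0.0009] rows 0.0
```

View pics/w8.png

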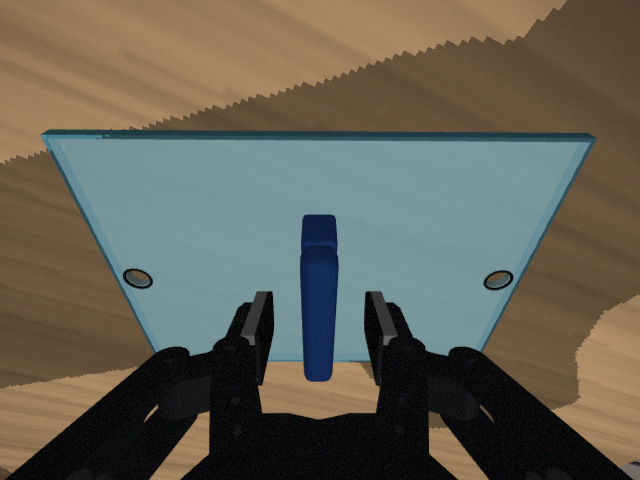

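The bar, at pixels (319,300), is centred between the pads. Closing.

Emit:
apply_moves([
  {"dx": 0.0, "dy": 0.0, "dz": 0.0, "rx": 0.0, "ry": 0.0, "rz": 0.0, "gripper": 0.0},
  {"dx": 0.0, "dy": 0.0, "dz": 0.0, "rx": 0.0, "ry": 0.0, "rz": 0.0, "gripper": 0.0},
  {"dx": 0.0, "dy": 0.0, "dz": 0.0, "rx": 0.0, "ry": 0.0, "rz": 0.0, "gripper": 0.0},
  {"dx": 0.0, "dy": 0.0, "dz": 0.0, "rx": 0.0, "ry": 0.0, "rz": 0.0, "gripper": 0.0},
  {"dx": 0.0, "dy": 0.0, "dz": 0.0, "rx": 0.0, "ry": 0.0, "rz": 0.0, "gripper": 0.0},
])

```text
time_s: 12.45
tool_pos: [0.4472, -0.3601, 0.0188]
orientation: [0.039, 0.962, 0.211, -0.17]
ft_force: [1.8, 1.5, 5.1]
gripper_width: 0.148
```

Run:
```python
from kin import *
st(); p,R=cur()
# cover frame in tool frame
a=np.radians(CAZ); M=np.stack([[np.cos(a),np.sin(a),0],[-np.sin(a),np.cos(a),0],[0,0,1.]],1)
rel=R.inv().apply(CC-p); Rrel=R.inv()*Ro.from_matrix(M); np.savez('rel.npz',rel=rel,q=Rrel.as_quat())
print(rel.round(4),Rrel.as_matrix().round(3))
RR=Ro.from_matrix(np.stack([X,Y,Z],1))
def tcp(c,Rc=RR): Rt=Rc*Rrel.inv(); return c-Rt.apply(rel),Rt
for dz in (.1,.05,0):
    pp,Rt=tcp(C+Z*dz); print(dz,pp.round(4),ik(pp,Rt,[0,.45,1.95,0,.45,1.65])[0].round(3)); go(pp,Rt)
go([p[0],p[1],.20],R,'lift')
```

```text
t 12.45 p [ 0.4472 -0.3601  0.0188] x [ 0.8529  0.3934 -0.3431] z [-0.3102 -0.1467 -0.9393] q [-0.66  0.77  1.75 -0.43  0.83  0.8 ] f [1.8 1.5 5.1] w 0.148
[ 0.0102 -0.0005  0.0163] [[ 0.939  0.001 -0.343]
 [ 0.002 -1.     0.003]
 [-0.343 -0.004 -0.939]]
0.1 [0.528  0.0552 0.18  ] [-0.01   0.351  2.005 -0.043  0.526  1.676]
 d [ 0.8845 -1.7125 -1.187 ] r [0.0145 0.3791 0.3316] rows 7.2
0.05 [0.5565 0.0529 0.139 ] [-0.014  0.45   1.981 -0.048  0.451  1.677]
 d [ 1.0722 -1.6427 -1.0373] r [0.0145 0.3791 0.3316] rows 7.1
0 [0.5851 0.0506 0.0981] [-0.018  0.547  1.946 -0.052  0.389  1.679]
 d [ 1.2599 -1.5729 -0.8876] r [0.0145 0.3791 0.3316] rows 7.0
lift d [-0.3109  0.0028 -0.8511] r [0. 0. 0.] rows 2.9
```

Emit:
apply_moves([
  {"dx": -0.05, "dy": 0.0, "dz": -0.13, "rx": 0.0, "ry": 0.0, "rz": 0.0, "gripper": 0.0},
  {"dx": -0.12, "dy": 0.0, "dz": -0.32, "rx": 0.0, "ry": 0.0, "rz": 0.0, "gripper": 0.0},
  {"dx": -0.19, "dy": 0.0, "dz": -0.52, "rx": 0.0, "ry": 0.0, "rz": 0.0, "gripper": 0.0},
  {"dx": -0.25, "dy": 0.0, "dz": -0.7, "rx": 0.0, "ry": 0.0, "rz": 0.0, "gripper": 0.0},
  {"dx": -0.27, "dy": 0.0, "dz": -0.75, "rx": 0.0, "ry": 0.0, "rz": 0.0, "gripper": 0.0},
])

```text
time_s: 13.08
tool_pos: [0.4482, -0.3595, 0.1804]
orientation: [0.04, 0.962, 0.211, -0.169]
ft_force: [0.0, 0.3, -1.9]
gripper_width: 0.148
```

Run:
```python
from g import *
st(); shot('wrist','w9')
z=np.load('rel.npz'); p,R=cur(); Rr=Ro.from_quat(z['q']); RR=Ro.from_matrix(np.stack([X,Y,Z],1))
Rt=RR*Rr.inv()
go(C+Z*.13-Rt.apply(z['rel']),Rt,'app')
go([.47,-.17,.28],Rt,'mid')
```

```text
t 13.07 p [ 0.4482 -0.3595  0.1804] x [ 0.8539  0.3928 -0.3414] z [-0.3074 -0.1488 -0.9399] q [-0.66  0.55  1.65 -0.34  1.13  0.66] f [ 0.   0.3 -1.9] w 0.148
app d [ 1.0436 -1.7557 -0.5198] r [0.016  0.3777 0.3316] rows 6.7
mid d [ 0.2955 -0.8111 -0.6431] r [0.016  0.3777 0.3316] rows 4.2
```

View pics/w9.png

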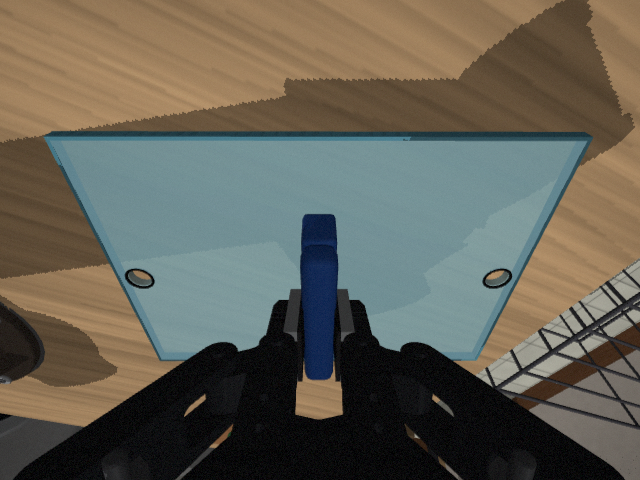

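Run:
```python
from g import *
d=load('w9'); z=np.load('rel.npz'); p,R=cur(); Rc=R*Ro.from_quat(z['q']); c=p+R.apply(z['rel'])
for q in ([0,.089,.0025],[0,-.089,.0025],[.073,.1,.005],[.073,-.1,.005],[-.073,.1,.005],[-.073,-.1,.005]): print(q,proj(d,c+Rc.apply(q)).round(1))
cv2.imwrite('pics/w9c.png',cv2.resize(d['color'][110:380,40:600],None,fx=1.4,fy=1.4))
```

```text
[0, 0.089, 0.0025] [139.9 273.7]
[0, -0.089, 0.0025] [493.6 273.4]
[0.073, 0.1, 0.005] [ 40.7 134.2]
[0.073, -0.1, 0.005] [591.6 134.7]
[-0.073, 0.1, 0.005] [158.6 359.4]
[-0.073, -0.1, 0.005] [475.2 358.8]
```

Emit:
apply_moves([
  {"dx": 0.05, "dy": -0.15, "dz": -0.12, "rx": 0.0, "ry": 0.05, "rz": 0.05, "gripper": 0.0},
  {"dx": 0.12, "dy": -0.32, "dz": -0.26, "rx": 0.005, "ry": 0.12, "rz": 0.1, "gripper": 0.0},
  {"dx": 0.2, "dy": -0.5, "dz": -0.4, "rx": 0.01, "ry": 0.19, "rz": 0.16, "gripper": 0.0},
  {"dx": 0.25, "dy": -0.65, "dz": -0.55, "rx": 0.012, "ry": 0.26, "rz": 0.23, "gripper": 0.0},
  {"dx": 0.3, "dy": -0.8, "dz": -0.64, "rx": 0.015, "ry": 0.32, "rz": 0.28, "gripper": 0.0},
  {"dx": 0.3, "dy": -0.95, "dz": -0.64, "rx": 0.016, "ry": 0.378, "rz": 0.332, "gripper": 0.0},
  {"dx": 0.3, "dy": -1.0, "dz": -0.64, "rx": 0.016, "ry": 0.378, "rz": 0.332, "gripper": 0.0},
])

```text
time_s: 14.0
tool_pos: [0.4528, -0.1339, 0.2776]
orientation: [0.006, 0.991, -0.04, 0.129]
ft_force: [-0.1, -0.1, -2.5]
gripper_width: 0.147
```

Run:
```python
from g import *
st(); 
z=np.load('rel.npz'); p,R=cur(); Rr=Ro.from_quat(z['q']); RR=Ro.from_matrix(np.stack([X,Y,Z],1))
Rt=RR*Rr.inv()
go(C+Z*.13-Rt.apply(z['rel']),Rt,'app')
go(C+Z*.06-Rt.apply(z['rel']),Rt,'app')
```

```text
t 14.0 p [ 0.4528 -0.1339  0.2776] x [ 0.9635 -0.0778  0.256 ] z [ 0.2549 -0.0232 -0.9667] q [-0.48  0.13  2.    0.14  0.78  1.08] f [-0.1 -0.1 -2.5] w 0.147
app d [ 0.1118 -0.9738  0.405 ] r [-0.0007  0.0011 -0.0008] rows 3.4
app d [ 0.2324 -0.9747  0.7335] r [-0.0007  0.0011 -0.0008] rows 4.0
```

Emit:
apply_moves([
  {"dx": 0.0, "dy": -0.2, "dz": 0.0, "rx": 0.0, "ry": 0.0, "rz": 0.0, "gripper": 0.0},
  {"dx": 0.05, "dy": -0.45, "dz": 0.0, "rx": 0.0, "ry": 0.0, "rz": 0.0, "gripper": 0.0},
  {"dx": 0.1, "dy": -0.7, "dz": 0.05, "rx": 0.0, "ry": 0.0, "rz": 0.0, "gripper": 0.0},
  {"dx": 0.11, "dy": -0.9, "dz": 0.15, "rx": 0.0, "ry": 0.0, "rz": 0.0, "gripper": 0.0},
  {"dx": 0.11, "dy": -0.97, "dz": 0.3, "rx": 0.0, "ry": 0.0, "rz": 0.0, "gripper": 0.0},
  {"dx": 0.112, "dy": -0.974, "dz": 0.4, "rx": 0.0, "ry": 0.0, "rz": 0.0, "gripper": 0.0},
  {"dx": 0.112, "dy": -0.974, "dz": 0.405, "rx": 0.0, "ry": 0.0, "rz": 0.0, "gripper": 0.0},
  {"dx": 0.112, "dy": -0.974, "dz": 0.405, "rx": 0.0, "ry": 0.0, "rz": 0.0, "gripper": 0.0},
])

```text
time_s: 15.0
tool_pos: [0.511, 0.0563, 0.2045]
orientation: [0.007, 0.991, -0.04, 0.129]
ft_force: [-0.4, 0.5, -1.7]
gripper_width: 0.148
```

Run:
```python
from g import *
st(); shot('wrist','w10'); shot('side','s10')
d=load('s10'); cv2.imwrite('pics/s10c.png',cv2.resize(d['color'][120:290,190:370],None,fx=3.5,fy=3.5))
```

```text
t 15.0 p [0.511  0.0563 0.2045] x [ 0.9638 -0.0778  0.2552] z [ 0.2541 -0.0235 -0.9669] q [-0.01  0.29  2.01 -0.04  0.58  1.67] f [-0.4  0.5 -1.7] w 0.148
```

View pics/w10.png

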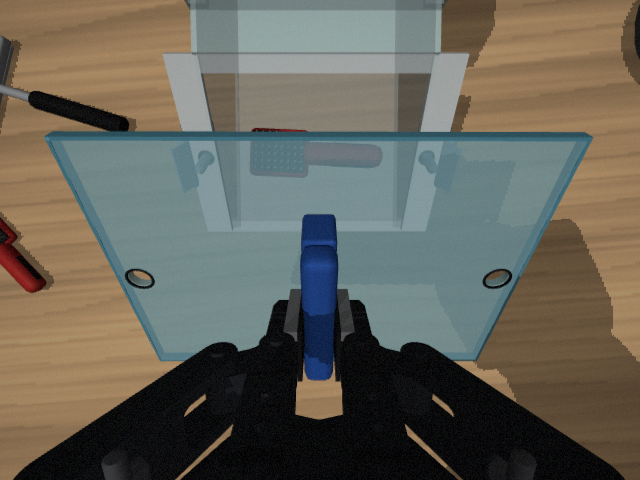

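View pics/s10c.png

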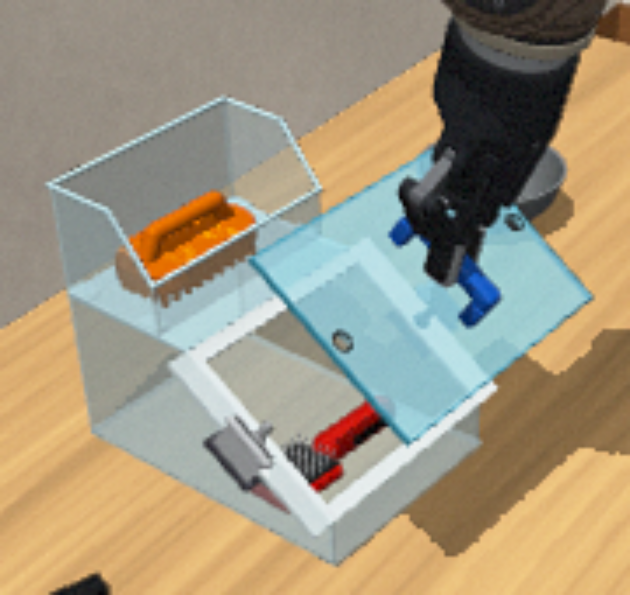

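Run:
```python
from g import *
d=load('w10'); z=np.load('rel.npz'); p,R=cur(); Rc=R*Ro.from_quat(z['q']); c=p+R.apply(z['rel'])
k=6
def crop(u0,v0,w,h):
    b=cv2.resize(d['color'][v0:v0+h,u0:u0+w],None,fx=k,fy=k,interpolation=cv2.INTER_CUBIC)
    for zz,col in ((0,(0,0,255)),(.005,(0,255,0))):
        for x in (-.073,.073):
            for y in (-.1,.1):
                q=((proj(d,c+Rc.apply([x,y,zz]))-[u0,v0]+.5)*k).astype(int); cv2.drawMarker(b,tuple(int(t) for t in q),col,0,14,1)
        for y in (-.089,.089):
            pts=np.array([(proj(d,c+Rc.apply([.0055*np.cos(t),y+.0055*np.sin(t),zz]))-[u0,v0]+.5)*k for t in np.linspace(0,6.28,30)]).astype(int); cv2.polylines(b,[pts],True,col,1)
    return b
A=np.hstack([crop(35,122,60,30),crop(545,122,60,30)]);B=np.hstack([crop(115,263,60,30),crop(470,263,60,30)]);D=np.hstack([crop(145,345,60,30),crop(450,345,60,30)])
cv2.imwrite('pics/w10z.png',np.vstack([A,B,D])[:, :])
```

```text
(no output)
```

View pics/w10z.png

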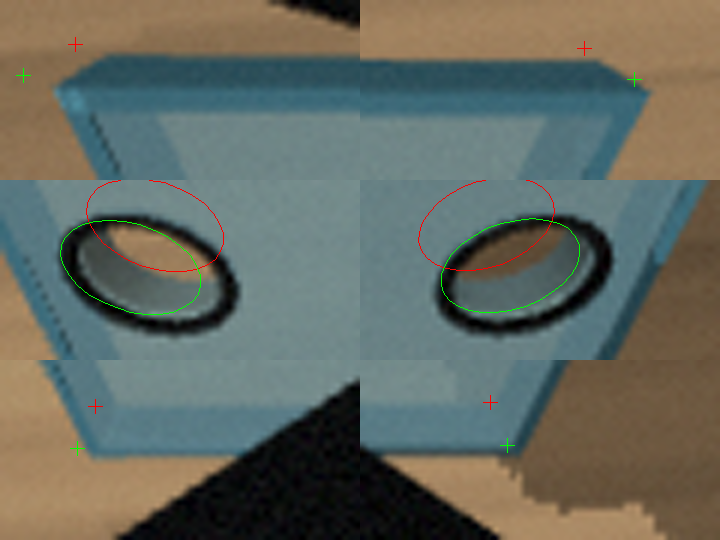

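```bash
cat > cpnp.py <<'E'
from g import *
d=load('w10'); p,R=cur()
ob=np.array([[.073,.1,.005],[.073,-.1,.005],[0,.089,.005],[0,-.089,.005],[-.073,.1,.005],[-.073,-.1,.005]])
im=np.array([[44,136.8],[592.5,136.8],[139.5,278.3],[496.7,278.3],[160,360.5],[475.7,360.3]])
K=np.array([[d['fx'],0,d['cx']],[0,d['fy'],d['cy']],[0,0,1]])
ok,rv,tv=cv2.solvePnP(ob,im,K,None)
e=cv2.projectPoints(ob,rv,tv,K,None)[0].reshape(-1,2)-im; print('err',e.round(2).tolist())
T=d['T']; Rc=Ro.from_matrix(T[:3,:3])*Ro.from_rotvec(rv.ravel()); c=T[:3,:3]@tv.ravel()+T[:3,3]
z=np.load('rel.npz'); rel=R.inv().apply(c-p); Rrel=R.inv()*Rc
print('old',z['rel'].round(4),'new',rel.round(4)); print('rot diff deg',np.degrees((Ro.from_quat(z['q']).inv()*Rrel).as_rotvec()).round(2))
np.savez('rel2.npz',rel=rel,q=Rrel.as_quat())
print('cover in rim frame', np.array([(c-C)@X,(c-C)@Y,(c-C)@Z]).round(4))
RR=Ro.from_matrix(np.stack([X,Y,Z],1)); print('rot in rim deg',np.degrees((RR.inv()*Rc).as_rotvec()).round(2))
E
python3 cpnp.py; python3 pnp.py w10
```

```text
err [[-0.14, -0.28], [-0.19, 0.15], [0.18, 0.26], [-0.06, 0.17], [0.0, -0.13], [0.43, -0.2]]
old [ 0.0102 -0.0005  0.0163] new [0.0093 0.0008 0.0165]
rot diff deg [-0.1   0.21  0.06]
cover in rim frame [-0.0004 -0.0015  0.1304]
rot in rim deg [-0.08  0.27 -0.03]
{'lo': (46, 0.08), 'hi': (54, 0.0), 'l': (35, 0.18), 'r': (35, 0.25)}
[[425.0, 230.9], [207.6, 231.2], [468.6, 54.9], [162.2, 54.8]]
w10 centre [0.599  0.0499 0.0843] yaw -4.55 pitch 35.48 roll -0.09 err 0.41
  plane hits mean [0.599  0.0498 0.0849] x len [0.1492 0.1492] y len [0.2058 0.2056] yaw y [-4.6 -4.6]
```

```bash
cat > tgt.py <<'E'
from g import *
import sys
z=np.load('rel2.npz'); Rr=Ro.from_quat(z['q']); RR=Ro.from_matrix(np.stack([X,Y,Z],1)); Rt=RR*Rr.inv()
C1=np.array([.5990,.0499,.085]); 
def T(dz,ox=0,oy=0,r=z['rel']): return C1+X*ox+Y*oy+Z*dz-Rt.apply(r)
def where():
    p,R=cur(); c=p+R.apply(z['rel']); print('cover in rim mm',(1000*np.array([(c-C1)@X,(c-C1)@Y,(c-C1)@Z])).round(2),'rot',np.degrees((RR.inv()*R*Rr).as_rotvec()).round(2))
if __name__=='__main__':
    st(); where()
    for a in sys.argv[1:]: go(T(float(a)),Rt,a)
E
python3 tgt.py .06 .04
```

```text
t 15.1 p [0.511  0.0563 0.2051] x [ 0.9634 -0.0781  0.2566] z [ 0.2555 -0.0235 -0.9665] q [-0.01  0.29  2.01 -0.04  0.58  1.67] f [-0.3 -0.2 -2.7] w 0.151
cover in rim mm [ -0.27  -1.52 130.29] rot [-0.08  0.27 -0.03]
.06 d [ 0.1219 -0.0085  0.3297] r [ 0.0007  0.003  -0.0006] rows 1.1
.04 d [ 0.1563 -0.0088  0.4236] r [ 0.0007  0.003  -0.0006] rows 1.4
```

Emit:
apply_moves([
  {"dx": 0.04, "dy": -0.009, "dz": 0.1, "rx": 0.001, "ry": 0.003, "rz": -0.001, "gripper": 0.0},
  {"dx": 0.08, "dy": -0.009, "dz": 0.2, "rx": 0.001, "ry": 0.003, "rz": -0.001, "gripper": 0.0},
  {"dx": 0.122, "dy": -0.009, "dz": 0.33, "rx": 0.001, "ry": 0.003, "rz": -0.001, "gripper": 0.0},
  {"dx": 0.15, "dy": -0.009, "dz": 0.4, "rx": 0.001, "ry": 0.003, "rz": -0.001, "gripper": 0.0},
  {"dx": 0.156, "dy": -0.009, "dz": 0.424, "rx": 0.001, "ry": 0.003, "rz": -0.001, "gripper": 0.0},
  {"dx": 0.156, "dy": -0.009, "dz": 0.424, "rx": 0.001, "ry": 0.003, "rz": -0.001, "gripper": 0.0},
  {"dx": 0.156, "dy": -0.009, "dz": 0.424, "rx": 0.001, "ry": 0.003, "rz": -0.001, "gripper": 0.0},
])

```text
time_s: 15.98
tool_pos: [0.5628, 0.0537, 0.1319]
orientation: [0.006, 0.99, -0.039, 0.132]
ft_force: [-0.5, -0.0, -3.0]
gripper_width: 0.147
```

```bash
python3 tgt.py .026
python3 - <<'E'
from tgt import *
d=shot('wrist','w11'); shot('side','s11')
d2=load('s11'); cv2.imwrite('pics/s11c.png',cv2.resize(d2['color'][150:290,200:370],None,fx=4,fy=4))
k=6; p,R=cur(); c=p+R.apply(z['rel']); Rc=R*Rr
def crop(u0,v0,w,h):
    b=cv2.resize(d['color'][v0:v0+h,u0:u0+w],None,fx=k,fy=k,interpolation=cv2.INTER_CUBIC)
    for y in (-.089,.089):
        for zz in(0,.005):
            pts=np.array([(proj(d,c+Rc.apply([.0055*np.cos(t),y+.0055*np.sin(t),zz]))-[u0,v0]+.5)*k for t in np.linspace(0,6.28,30)]).astype(int); cv2.polylines(b,[pts],True,(0,255,0),1)
        for zz in (0,.024):
            q=((proj(d,C1+Y*y+Z*zz)-[u0,v0]+.5)*k).astype(int); cv2.drawMarker(b,tuple(int(t) for t in q),(0,0,255),0,14,1)
    return b
cv2.imwrite('pics/w11z.png',np.hstack([crop(110,190,66,100),crop(465,190,66,100)]))
E
```

```text
t 15.97 p [0.5628 0.0537 0.1319] x [ 0.962  -0.0764  0.262 ] z [ 0.2611 -0.0223 -0.9651] q [-0.01  0.47  1.98 -0.04  0.43  1.68] f [-0.5 -0.  -3. ] w 0.147
cover in rim mm [ 0.33  0.1  40.61] rot [ 0.04 -0.05  0.02]
.026 d [0.0233 0.0004 0.0692] r [-0.0003 -0.0006  0.0004] rows 0.2
```

View pics/w11.png

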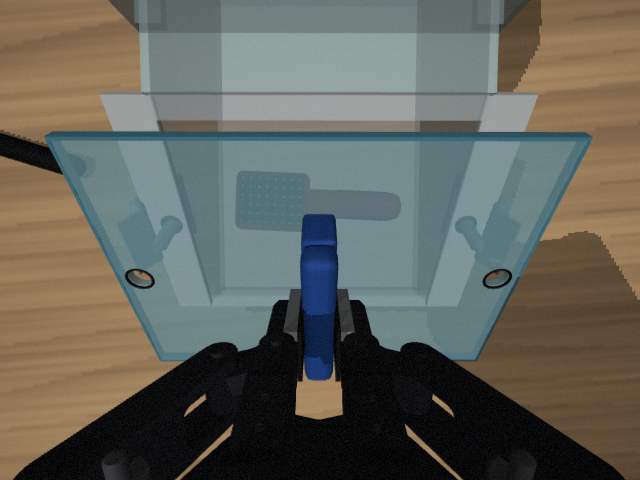

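View pics/w11z.png

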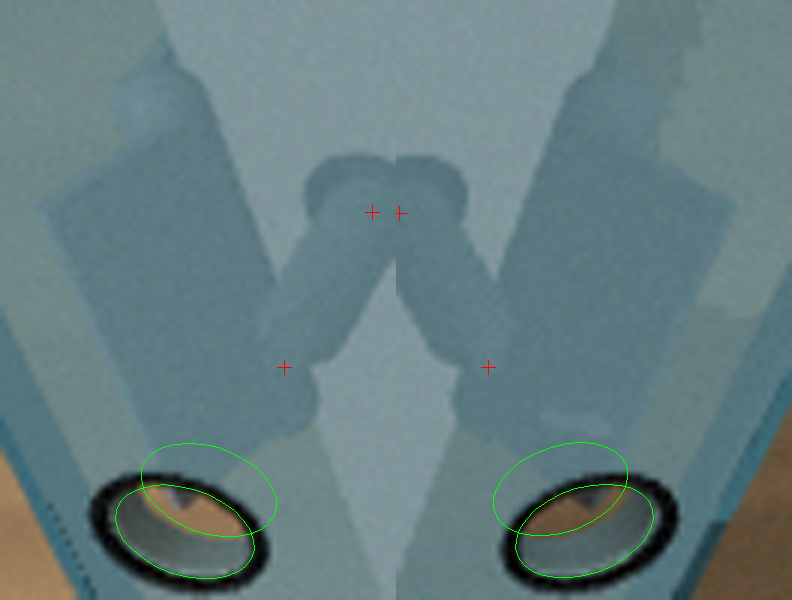

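View pics/s11c.png

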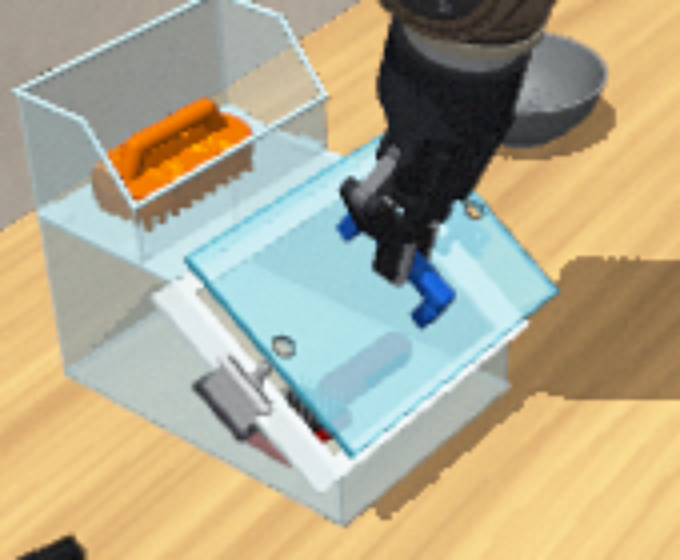

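Emit:
apply_moves([
  {"dx": 0.01, "dy": 0.0, "dz": 0.035, "rx": 0.0, "ry": 0.0, "rz": 0.0, "gripper": 0.0},
  {"dx": 0.021, "dy": 0.001, "dz": 0.067, "rx": 0.0, "ry": 0.0, "rz": 0.0, "gripper": 0.0},
  {"dx": 0.021, "dy": 0.001, "dz": 0.067, "rx": 0.0, "ry": 0.0, "rz": 0.0, "gripper": 0.0},
  {"dx": 0.021, "dy": 0.001, "dz": 0.067, "rx": 0.0, "ry": 0.0, "rz": 0.0, "gripper": 0.0},
])

```text
time_s: 16.58
tool_pos: [0.5704, 0.0529, 0.1199]
orientation: [0.006, 0.99, -0.039, 0.132]
ft_force: [-0.3, -0.5, -2.0]
gripper_width: 0.149
```

```bash
python3 tgt.py .018 .012 0
cat > zoom.py <<'E'
from tgt import *
t=sys.argv[1]
d=shot('wrist',t); d2=shot('side','s'+t)
cv2.imwrite(f'pics/s{t}c.png',cv2.resize(d2['color'][150:290,200:370],None,fx=4,fy=4))
k=6; p,R=cur(); c=p+R.apply(z['rel']); Rc=R*Rr
def crop(u0,v0,w,h):
    b=cv2.resize(d['color'][v0:v0+h,u0:u0+w],None,fx=k,fy=k,interpolation=cv2.INTER_CUBIC)
    for y in (-.089,.089):
        for zz in (0,.024):
            q=((proj(d,C1+Y*y+Z*zz)-[u0,v0]+.5)*k).astype(int); cv2.drawMarker(b,tuple(int(t) for t in q),(0,0,255),0,14,1)
    return b
cv2.imwrite(f'pics/{t}z.png',np.hstack([crop(110,210,66,80),crop(465,210,66,80)]))
E
python3 zoom.py w12
```

```text
t 16.57 p [0.5704 0.0529 0.1199] x [ 0.9621 -0.0763  0.2617] z [ 0.2608 -0.0222 -0.9651] q [-0.01  0.49  1.97 -0.05  0.41  1.67] f [-0.3 -0.5 -2. ] w 0.149
cover in rim mm [-0.39 -0.1  26.37] rot [ 0.04 -0.03  0.03]
.018 d [ 0.0161 -0.0006  0.0387] r [-0.0003 -0.0004  0.0004] rows 0.1
.012 d [ 0.0263 -0.0006  0.0669] r [-0.0003 -0.0004  0.0004] rows 0.2
0 d [ 0.0466 -0.0007  0.1233] r [-0.0003 -0.0004  0.0004] rows 0.4
```

View pics/w12z.png

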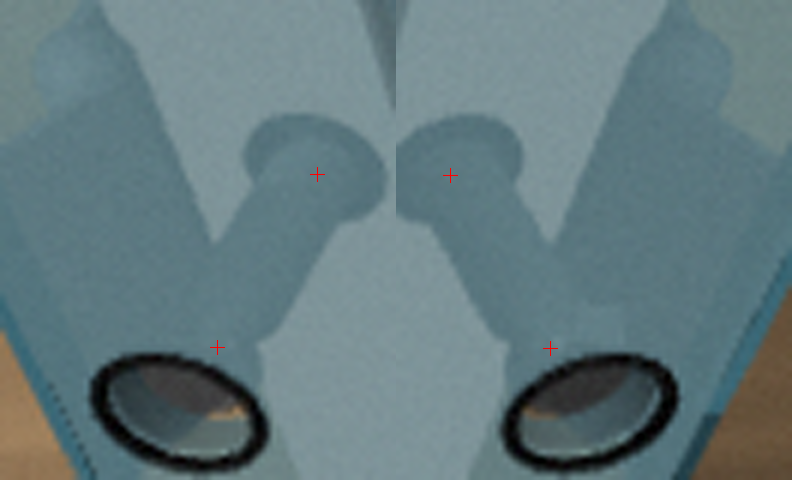

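View pics/sw12c.png

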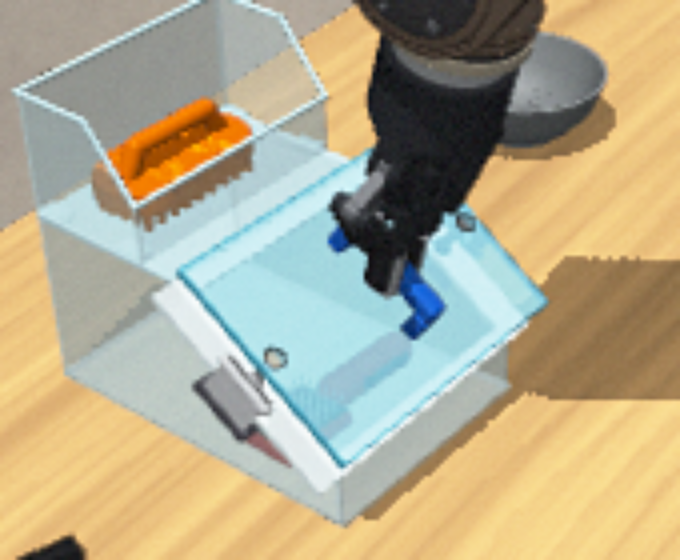

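Emit:
apply_moves([
  {"dx": 0.012, "dy": 0.0, "dz": 0.015, "rx": 0.0, "ry": 0.0, "rz": 0.0, "gripper": 0.0},
  {"dx": 0.017, "dy": 0.0, "dz": 0.035, "rx": 0.0, "ry": 0.0, "rz": 0.0, "gripper": 0.0},
  {"dx": 0.018, "dy": 0.0, "dz": 0.039, "rx": 0.0, "ry": 0.0, "rz": 0.0, "gripper": 0.0},
  {"dx": 0.018, "dy": 0.0, "dz": 0.039, "rx": 0.0, "ry": 0.0, "rz": 0.0, "gripper": 0.0},
])

```text
time_s: 17.18
tool_pos: [0.5758, 0.0524, 0.1133]
orientation: [0.006, 0.99, -0.039, 0.132]
ft_force: [-0.3, 0.1, -3.3]
gripper_width: 0.148
```

```bash
python3 tgt.py .012 0; python3 zoom.py w13
```

```text
t 17.18 p [0.5758 0.0524 0.1133] x [ 0.9621 -0.0763  0.2618] z [ 0.2608 -0.0222 -0.9651] q [-0.02  0.51  1.96 -0.05  0.41  1.67] f [-0.3  0.1 -3.3] w 0.148
cover in rim mm [ 0.35 -0.11 17.87] rot [ 0.04 -0.04  0.02]
.012 d [ 0.0084 -0.0006  0.0282] r [-0.0003 -0.0004  0.0004] rows 0.1
0 d [ 0.0287 -0.0007  0.0846] r [-0.0003 -0.0004  0.0004] rows 0.3
```

View pics/w13z.png

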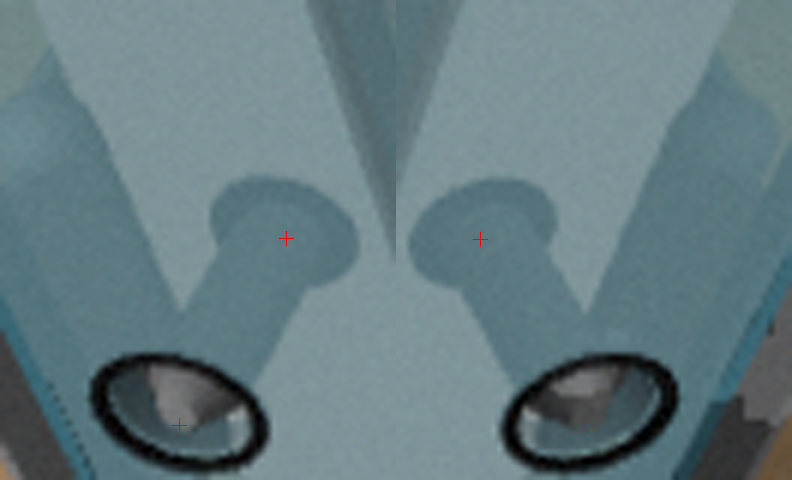

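View pics/sw13c.png

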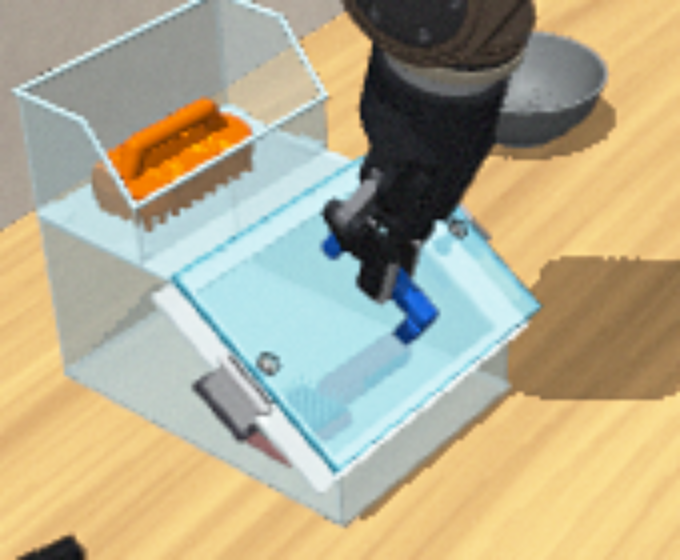

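Both dowel tips are inside the holes, on their predicted marks at (180,425) and (587,425), with no contact force. Pushing on in small steps.

Emit:
apply_moves([
  {"dx": 0.005, "dy": -0.001, "dz": 0.014, "rx": 0.0, "ry": 0.0, "rz": 0.0, "gripper": 0.0},
  {"dx": 0.01, "dy": -0.001, "dz": 0.028, "rx": 0.0, "ry": 0.0, "rz": 0.0, "gripper": 0.0},
  {"dx": 0.013, "dy": -0.001, "dz": 0.038, "rx": 0.0, "ry": 0.0, "rz": 0.0, "gripper": 0.0},
  {"dx": 0.013, "dy": -0.001, "dz": 0.038, "rx": 0.0, "ry": 0.0, "rz": 0.0, "gripper": 0.0},
])

```text
time_s: 17.77
tool_pos: [0.5803, 0.0523, 0.1068]
orientation: [0.006, 0.99, -0.039, 0.132]
ft_force: [-3.0, -0.0, 1.5]
gripper_width: 0.147
```

```bash
python3 tgt.py .005 0 -.002
```

```text
t 17.77 p [0.5803 0.0523 0.1068] x [ 0.9621 -0.0762  0.2618] z [ 0.2609 -0.0222 -0.9651] q [-0.02  0.53  1.96 -0.05  0.4   1.68] f [-3.  -0.   1.5] w 0.147
cover in rim mm [ 0.23  0.13 10.  ] rot [ 0.04 -0.04  0.03]
.005 d [0.0075 0.0005 0.0239] r [-0.0003 -0.0004  0.0004] rows 0.1
0 d [0.0159 0.0005 0.0474] r [-0.0003 -0.0004  0.0004] rows 0.2
-.002 d [0.0193 0.0005 0.0568] r [-0.0003 -0.0004  0.0004] rows 0.2
```

Force along the rim normal is about 5 N, from the clips starting to bend. Continuing.

Emit:
apply_moves([
  {"dx": 0.004, "dy": 0.0, "dz": 0.012, "rx": 0.0, "ry": 0.0, "rz": 0.0, "gripper": 0.0},
  {"dx": 0.0075, "dy": 0.0, "dz": 0.024, "rx": 0.0, "ry": 0.0, "rz": 0.0, "gripper": 0.0},
  {"dx": 0.0075, "dy": 0.0, "dz": 0.024, "rx": 0.0, "ry": 0.0, "rz": 0.0, "gripper": 0.0},
])

```text
time_s: 18.15
tool_pos: [0.5833, 0.052, 0.1023]
orientation: [0.006, 0.99, -0.039, 0.132]
ft_force: [0.9, -0.8, -2.4]
gripper_width: 0.15
```

```bash
python3 tgt.py 0 -.002; python3 zoom.py w14
```

```text
t 18.15 p [0.5833 0.052  0.1023] x [ 0.962  -0.0763  0.2621] z [ 0.2612 -0.0222 -0.965 ] q [-0.02  0.54  1.95 -0.05  0.39  1.68] f [ 0.9 -0.8 -2.4] w 0.15
cover in rim mm [0.14 0.11 4.57] rot [ 0.04 -0.06  0.02]
0 d [0.0072 0.0005 0.0217] r [-0.0003 -0.0006  0.0004] rows 0.1
-.002 d [0.0106 0.0005 0.0311] r [-0.0003 -0.0006  0.0004] rows 0.1
```

View pics/w14.png

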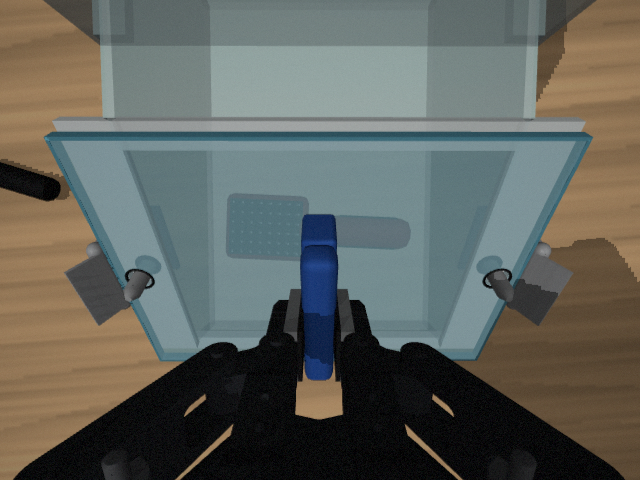

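Both dowels now stand through the holes, at (135,285) and (502,285). Pushing home.

Emit:
apply_moves([
  {"dx": 0.004, "dy": 0.0, "dz": 0.012, "rx": 0.0, "ry": 0.0, "rz": 0.0, "gripper": 0.0},
  {"dx": 0.007, "dy": 0.0, "dz": 0.022, "rx": 0.0, "ry": 0.0, "rz": 0.0, "gripper": 0.0},
  {"dx": 0.009, "dy": 0.0, "dz": 0.027, "rx": 0.0, "ry": 0.0, "rz": 0.0, "gripper": 0.0},
  {"dx": 0.009, "dy": 0.0, "dz": 0.027, "rx": 0.0, "ry": 0.0, "rz": 0.0, "gripper": 0.0},
])

```text
time_s: 18.75
tool_pos: [0.5863, 0.0518, 0.0976]
orientation: [0.006, 0.99, -0.039, 0.132]
ft_force: [-1.7, -1.3, -0.7]
gripper_width: 0.149
```

```bash
python3 tgt.py 0 -.002; python3 zoom.py w15
```

```text
t 18.75 p [0.5863 0.0518 0.0976] x [ 0.9621 -0.0764  0.2617] z [ 0.2608 -0.0222 -0.9651] q [-0.02  0.55  1.95 -0.05  0.38  1.68] f [-1.7 -1.3 -0.7] w 0.149
cover in rim mm [-0.14  0.07 -1.02] rot [ 0.04 -0.03  0.02]
0 d [-0.001   0.0003 -0.0051] r [-0.0003 -0.0004  0.0003] rows 0.0
-.002 d [0.0024 0.0003 0.0043] r [-0.0003 -0.0004  0.0003] rows 0.0
```

View pics/w15.png

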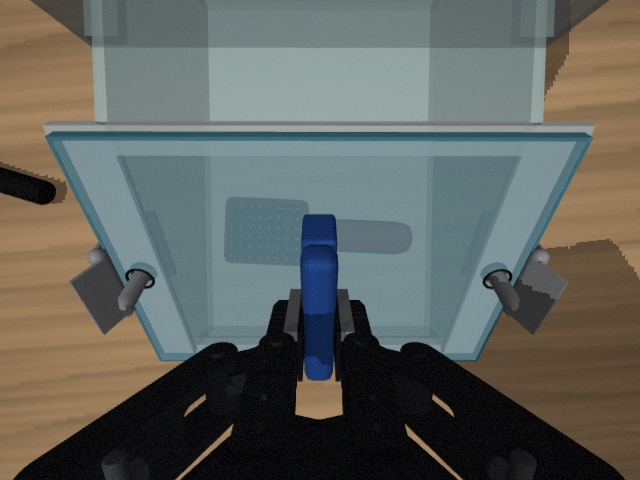

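View pics/sw15c.png

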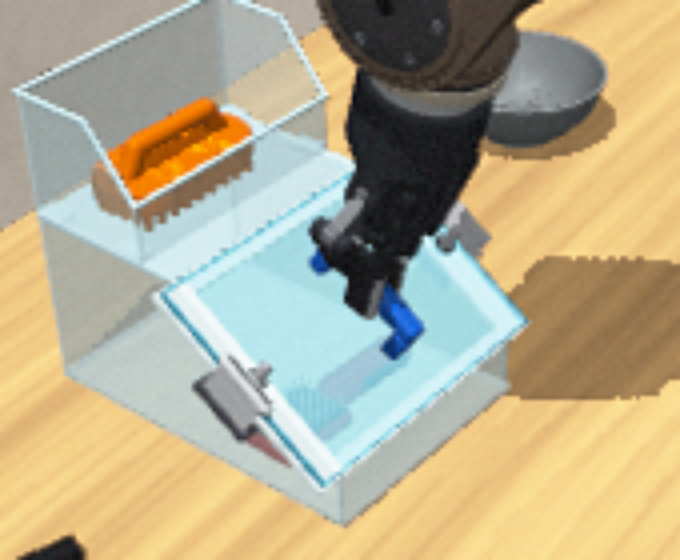

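The cover is near the rim, but the force is low, so it may not be seated. I'll step further until the force rises.

Emit:
apply_moves([
  {"dx": 0.002, "dy": 0.0, "dz": 0.006, "rx": 0.0, "ry": 0.0, "rz": 0.0, "gripper": 0.0},
  {"dx": 0.004, "dy": 0.0, "dz": 0.011, "rx": 0.0, "ry": 0.0, "rz": 0.0, "gripper": 0.0},
  {"dx": 0.004, "dy": 0.0, "dz": 0.011, "rx": 0.0, "ry": 0.0, "rz": 0.0, "gripper": 0.0},
])

```text
time_s: 19.23
tool_pos: [0.5863, 0.0518, 0.0975]
orientation: [0.006, 0.991, -0.039, 0.132]
ft_force: [-20.0, -1.9, 29.6]
gripper_width: 0.154
```

```bash
python3 tgt.py 0 -.004
```

```text
t 19.23 p [0.5863 0.0518 0.0975] x [ 0.9623 -0.0761  0.2611] z [ 0.2602 -0.0224 -0.9653] q [-0.02  0.55  1.95 -0.05  0.38  1.68] f [-20.   -1.9  29.6] w 0.154
cover in rim mm [-0.19  0.06 -1.15] rot [0.03 0.   0.04]
0 d [-0.0011  0.0002 -0.0057] r [-0.0002  0.      0.0005] rows 0.0
-.004 d [0.0057 0.0002 0.0131] r [-0.0002  0.      0.0005] rows 0.0
```

Hard stop: 36 N along the rim normal with no further movement, so the cover is on its seat. Unload, open and retreat.

Emit:
apply_moves([
  {"dx": 0.0, "dy": 0.0, "dz": 0.0, "rx": 0.0, "ry": 0.0, "rz": 0.0, "gripper": 0.0},
  {"dx": 0.0, "dy": 0.0, "dz": 0.0, "rx": 0.0, "ry": 0.0, "rz": 0.0, "gripper": 0.5},
  {"dx": 0.0, "dy": 0.0, "dz": 0.0, "rx": 0.0, "ry": 0.0, "rz": 0.0, "gripper": 0.5},
  {"dx": 0.0, "dy": 0.0, "dz": 0.0, "rx": 0.0, "ry": 0.0, "rz": 0.0, "gripper": 0.5},
  {"dx": 0.0, "dy": 0.0, "dz": 0.0, "rx": 0.0, "ry": 0.0, "rz": 0.0, "gripper": 0.5},
  {"dx": 0.0, "dy": 0.0, "dz": -0.1, "rx": 0.0, "ry": 0.0, "rz": 0.0, "gripper": 0.5},
  {"dx": 0.0, "dy": 0.0, "dz": -0.3, "rx": 0.0, "ry": 0.0, "rz": 0.0, "gripper": 0.5},
  {"dx": -0.1, "dy": 0.0, "dz": -0.55, "rx": 0.0, "ry": 0.0, "rz": 0.0, "gripper": 0.5},
  {"dx": -0.3, "dy": 0.0, "dz": -0.8, "rx": 0.0, "ry": 0.0, "rz": 0.0, "gripper": 0.5},
  {"dx": -0.4, "dy": 0.0, "dz": -1.0, "rx": 0.0, "ry": 0.0, "rz": 0.0, "gripper": 0.5},
  {"dx": -0.4, "dy": 0.0, "dz": -1.0, "rx": 0.0, "ry": 0.0, "rz": 0.0, "gripper": 0.5},
  {"dx": -0.4, "dy": 0.0, "dz": -1.0, "rx": 0.0, "ry": 0.0, "rz": 0.0, "gripper": 0.5},
])

```text
time_s: 20.72
tool_pos: [0.4577, 0.0623, 0.2694]
orientation: [0.006, 0.99, -0.039, 0.132]
ft_force: [-0.6, -0.0, -0.5]
gripper_width: 0.503
```

Run:
```python
from tgt import *
st(); d=shot('wrist','w16'); d2=shot('side','s16'); shot('top','t16')
cv2.imwrite('pics/w16c.png',cv2.resize(d['color'][40:240,150:480],None,fx=2.4,fy=2.4,interpolation=cv2.INTER_CUBIC))
cv2.imwrite('pics/s16c.png',cv2.resize(d2['color'][150:290,200:370],None,fx=4,fy=4,interpolation=cv2.INTER_CUBIC))
# cover outer-face depth plane in rim frame
Zd=d['range_z']; v,u=np.indices(Zd.shape); Q=np.stack([(u-d['cx'])/d['fx']*Zd,(v-d['cy'])/d['fy']*Zd,Zd],-1)@d['T'][:3,:3].T+d['T'][:3,3]-C1
a,b,c=Q@X,Q@Y,Q@Z
for n,m in {'rim/cover sides L':(abs(a)<.06)&(b>.07)&(b<.098)&(abs(a)>.025),'R':(abs(a)<.06)&(b<-.07)&(b>-.098)&(abs(a)>.025),'hi':(a>.055)&(a<.07)&(abs(b)<.08),'lo':(a<-.055)&(a>-.07)&(abs(b)<.08),'mid':(abs(a)<.05)&(abs(b)<.06)&(abs(b)>.015)}.items(): 
    k=m&(Zd>0)&(abs(c)<.03); print(n,k.sum(),np.percentile(c[k]*1000,[10,50,90]).round(1))
```

```text
t 20.73 p [0.4577 0.0623 0.2694] x [ 0.9622 -0.0762  0.2615] z [ 0.2605 -0.0223 -0.9652] q [ 0.01  0.12  2.03 -0.04  0.72  1.68] f [-0.6 -0.  -0.5] w 0.503
rim/cover sides L 2126 [3.7 4.7 5.6]
R 2106 [3.8 4.8 5.7]
hi 3664 [3.6 4.6 5.7]
lo 1771 [4.  4.9 5.7]
mid 9546 [3.8 4.7 5.7]
```

View pics/w16c.png

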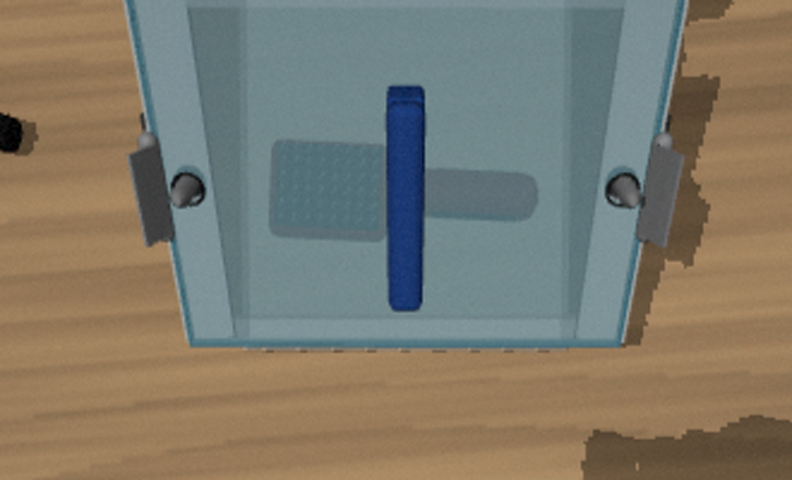

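View pics/s16c.png

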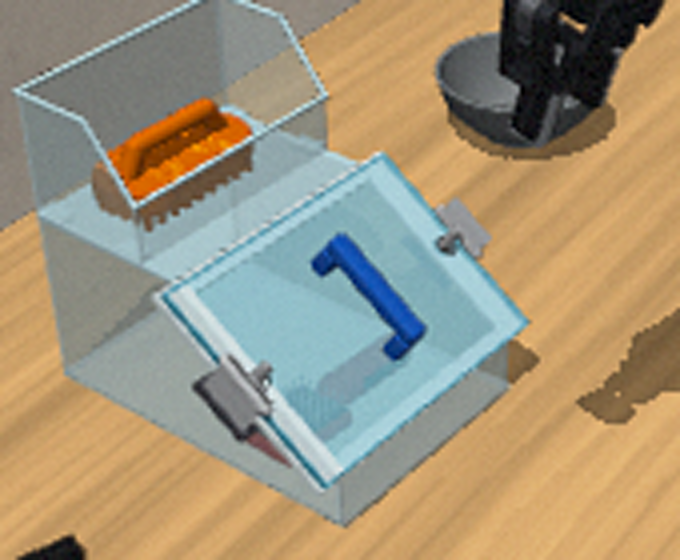

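View pics/t16.png

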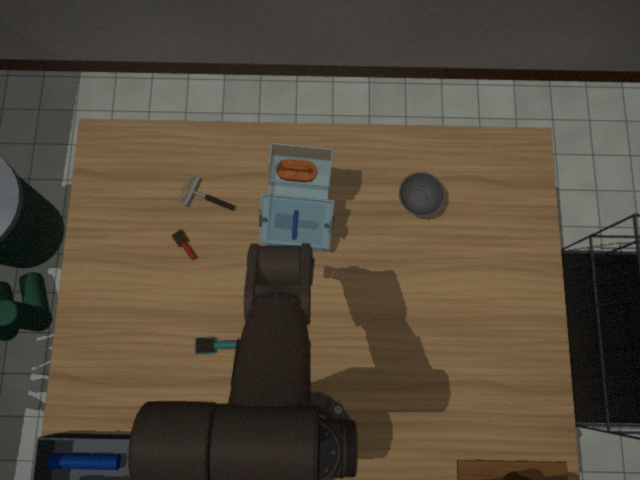

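Run:
```python
from tgt import *
for t in ('w6','w15','w16'):
    d=load(t); Zd=d['range_z']; v,u=np.indices(Zd.shape); Q=np.stack([(u-d['cx'])/d['fx']*Zd,(v-d['cy'])/d['fy']*Zd,Zd],-1)@d['T'][:3,:3].T+d['T'][:3,3]-C1
    a,b,c=Q@X,Q@Y,Q@Z
    for s in (1,-1):
        m=(Zd>0)&(abs(a)<.016)&(s*b>.094)&(s*b<.13)
        for lo,hi in ((.010,.016),(.017,.023),(.023,.03)):
            k=m&(c>lo)&(c<hi); print(t,s,lo,k.sum(),np.percentile(s*b[k]*1000,[5,50,95]).round(1) if k.sum()>5 else '')
```

```text
w6 1 0.01 134 [96.7 98.  99.6]
w6 1 0.017 140 [ 99.8 101.2 102.8]
w6 1 0.023 79 [102.5 103.4 104.8]
w6 -1 0.01 127 [96.5 97.9 99.5]
w6 -1 0.017 130 [ 99.7 101.1 102.7]
w6 -1 0.023 84 [102.3 103.5 104.7]
w15 1 0.01 631 [96.6 98.3 99.7]
w15 1 0.017 868 [ 99.7 101.4 103. ]
w15 1 0.023 382 [102.1 103.3 104.9]
w15 -1 0.01 612 [96.4 98.2 99.6]
w15 -1 0.017 856 [ 99.6 101.1 102.8]
w15 -1 0.023 394 [102.  103.1 104.4]
w16 1 0.01 163 [96.6 98.1 99.8]
w16 1 0.017 163 [ 99.7 101.2 102.6]
w16 1 0.023 112 [102.3 103.4 104.8]
w16 -1 0.01 158 [96.4 98.  99.5]
w16 -1 0.017 167 [ 99.7 101.  102.7]
w16 -1 0.023 105 [102.2 103.3 104.7]
```

Both clips are back at their rest position, to within about 0.2 mm of before the cover went on. The cover's outer face measures 4.6–4.9 mm above the seat all round, against 5 mm nominal. The robot is clear, so I'm handing in.

```bash
python3 -c "
from h import *
job.job_done()"
```

```text
the job is handed in; nothing more can be done
```

The red slicker brush is in the lower bin and the cover is closed over it. I handed the job in at about 21 s of the 72 s allowed, with the gripper open and about 0.2 m clear of the bin.

**Last checks**
- **Brush:** it lies flat on the bin floor.
- **Cover seat:** the cover's outer face measures 4.6–4.9 mm above the rim plane in every area I checked. A seated 5 mm plate should read 5.0, so this is within camera error. On the last push it stopped dead at about 36 N along the rim normal.
- **Dowels and clips:** both dowels stand through their holes. Both clips are back within about 0.2 mm of where they were before the cover went on, so they have snapped over its edges.
- **Other things:** the bowl, rake comb, bath brush, and the small red and turquoise brushes look unmoved in the final top view. I judged that by eye and did not measure it.

**What disagreed**
- **Joint 4:** my first approach, with the tool tilted the full 35°, ran joint 4 to its lower limit. It read about -1.13 to -1.14 rad against a stated limit of -1.13. I then switched to a 15° tilt and it stayed well clear. I can't tell whether that moment counts as passing the range.
- **Camera estimates:** the side and wrist cameras put the rim about 2–3 mm apart. I used the wrist camera for the fit because it saw both the cover and the rim, and both dowels entered without side force.

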